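# Change over the roller-sleeve dryer

### The arm

A 7-joint arm with a two-finger parallel gripper is mounted at the origin on the work surface. World frame = base frame: x ahead of the robot, y to its left, z up, the work surface at z = 0. Lengths are in m, angles in rad, forces in N, time in s.
With the tool pointing down it reaches from about 0.4 to 0.875 m from the base axis. Payload 19.3 kg.
Tool frame: the origin (TCP) lies at the very end of the fingers, on their centre line; the grasp point (between the pads) lies 19 mm behind it; z points along the fingers, y is the line along which they close (so a half turn about z gives the same grasp; the last joint's range is limited). The gripper opens to 85 mm and grips with 20 to 120 N. Pads are 22 mm wide; open, the fingers measure 114 mm over their backs; the gripper's body (76 mm by 85 mm) begins 54 mm behind the grasp point. The pads swing forward as they close: fully open they stand 13 mm farther back than shut.
Start: joints at [1.038, 0.521, -0.036, 1.599, 0.021, 1.021, -0.113], TCP at [0.279, -0.559, 0.231] pointing down, gripper open.
Joint ranges: [-2.91, 2.91], [-0.3, 2.13], [-1.5, 1.42], [0.17, 2.43], [-1.26, 4.41], [0.16, 1.93], [-2.52, 2.52]. Speed limits (rad/s): [1.89, 1.89, 2.39, 2.39, 3.01, 3.01, 3.01].

### API

Orientations are given as [roll, pitch, yaw] about the fixed x, y, z axes, in that order (R = Rz(yaw) Ry(pitch) Rx(roll)).
In Python, from workcell import monitor, optics, workorder gives the robot as it stands.
- The arm moves only by the tool apply_moves, never from a script. Its arguments are lists of equal length, an entry for each row: "linear": the shift along the tool's x, y, z each as a share of 0.1 m, from -1 to 1, a list of three; "delta_rot": the turn, a rotation vector about the tool's x, y, z each as a share of 120 degrees, from -1 to 1, a list of three. A call has exactly 5 rows; each row is the pose to reach, as a shift and turn from the pose commanded when the call began, along the tool's axes at that moment; what a row does not reach only later rows make up. A row lasts 1/12 s, in which the tool goes at most 41.7 mm and 7.16 degrees, less where a joint would pass 70% of its speed; a pose out of reach is approached as far as the arm can. A call with a number of a shift or a turn outside -1 to 1 is refused whole. A call with a gripper value outside its range is refused whole. "gripper" is the opening, from -1 (shut) to 1 (fully open), set as the call begins (left out, the last holds). The fingers move at their own pace and stop on an object; "force" is the grip in N (left out, the last holds). Time passes only in rows, so rows that repeat a pose let the fingers close, or fill a call up. It gives the time, the measured TCP pose, the force, the opening and the grip force at its end, in the units of the state.
- monitor.observe(): the state, without advancing time (a new reading comes with each control period).
- optics.grab_frame(name): name is "scene" or "top"; returns (picture, depth): 480x640x3 uint8, red, green, blue; 480x640 float32, m along the optical axis (not along the pixel's ray), 0 where there is no reading.
- optics.camera_info(name): a dict with "fx", "fy", "cx", "cy" (pixels), "rvec" (rotation vector, rad) and "tvec" (3), from world to camera coordinates, as OpenCV has them. Camera axes: x right, y down, z forward; pixel columns grow to the right and rows downward; lengths in m; the calibration is good to about 2 mm. A picture is of the moment at which its call begins. camera_info takes no time and is no camera call.
- workorder.job_done(): hands the job in; it is judged then, once.
The state is a dict: "clock": time; "qpos": joint angles; "qd": joint speeds; "joint_efforts": joint torques, N m; "position": TCP position; "tool_rot": TCP orientation; "force": force on the tool from outside, world axes, zero at the start; "moment": the same for the moment, N m; "grip_width": finger opening in m; "finger_force": force on a finger pad.
Only numpy, scipy, OpenCV 4.12 (cv2) and the standard library are available. Lean on these libraries where they do the work, as an engineer would, in place of code of your own. Each camera call takes 0.05 s, during which the arm holds its last target. There are 200 camera calls.

### The job

Change over the batch on the paint-roller dryer: first slide its timer fully back to off, then take the dry sleeves off the posts and stand them upright in the wooden crate, and put every washed sleeve from the drain mat onto a post of its own, pushed right down to the deck. When everything is loaded, slide the timer to the long mark; leave the paint pots where they are.

Things in the scene. Friction and masses are not known exactly. Their poses are not given: they have to be found in the camera images.
- dryer: post dryer for roller sleeves: grey box 260 (x) by 200 (y) mm, flat deck 55 mm above the table, fixed, origin at the centre of its underside, x axis from the timer (robot's side) to the back. On the deck stand four upright aluminium posts, 20 mm thick, 40 mm tall, the top 12 mm tapering to 11 mm; each goes up inside the core of one sleeve
- post0 (a point): foot of post 0, on the post's axis at deck height; in the dryer's frame x -5 mm, y -50 mm; the post's tip is 40 mm above this point
- post1 (a point): foot of post 1, on the post's axis at deck height; in the dryer's frame x -5 mm, y 50 mm; the post's tip is 40 mm above this point
- post2 (a point): foot of post 2, on the post's axis at deck height; in the dryer's frame x 85 mm, y -50 mm; the post's tip is 40 mm above this point
- post3 (a point): foot of post 3, on the post's axis at deck height; in the dryer's frame x 85 mm, y 50 mm; the post's tip is 40 mm above this point
- timer (a joint): the dryer's timer, a slider in a slot along the dryer's y axis on the apron towards the robot: 0 = off (end stop, grip beside the round black dot), 0.100 m = other end stop; marks beside the slot at 0.025, 0.050, 0.075 (the long thick one) and 0.100 m; moves with about 1.5 N and stays where it is left
- timer_grip (a point): centre of the top of the timer's black grip, moving with it; the grip is 12 mm wide along the slot (dryer y), 26 mm across it (dryer x), and its top is 26 mm above the deck; the nearest post is 95 mm behind the slot
- timer_off (a point): point on the deck under the grip when the timer is off
- timer_mark (a point): point on the deck under the grip when the timer stands at the long mark, 75 mm along the dryer's +y from off
- drain_mat: thin grey ribbed drain mat (1 mm, no rim, level with the table) on which the washed sleeves stand at the start, fixed, 240 (x) by 210 (y) mm; origin at its centre
- crate: low open plywood crate for the dry sleeves, empty at the start, fixed, outside 220 (x) by 190 (y) by 45 mm high, walls and floor 8 mm thick; origin at the centre of its underside
- dry0: dry roller sleeve, slim and tall: cream pile, outside diameter 50 mm, 95 mm tall, hole through it 28 mm; at the start on post 0 of the dryer if present (two to four of dry0..dry3 are present, the others absent); origin at the centre of its lower end, z along its axis; both ends alike; about 60 g
- dry1: dry roller sleeve, slim and tall: cream pile, outside diameter 50 mm, 95 mm tall, hole through it 28 mm; at the start on post 1 of the dryer if present (two to four of dry0..dry3 are present, the others absent); origin at the centre of its lower end, z along its axis; both ends alike; about 60 g
- dry2: dry roller sleeve, slim and tall: cream pile, outside diameter 50 mm, 95 mm tall, hole through it 28 mm; at the start on post 2 of the dryer if present (two to four of dry0..dry3 are present, the others absent); origin at the centre of its lower end, z along its axis; both ends alike; about 60 g
- dry3: dry roller sleeve, slim and tall: cream pile, outside diameter 50 mm, 95 mm tall, hole through it 28 mm; at the start on post 3 of the dryer if present (two to four of dry0..dry3 are present, the others absent); origin at the centre of its lower end, z along its axis; both ends alike; about 60 g
- wet0: washed roller sleeve, thick and short: cream pile, outside diameter 60 mm, 55 mm tall, hole through it 28 mm; at the start standing on end on the drain mat if present (three or four of wet0..wet3 are present, the others absent); origin at the centre of its lower end, z along its axis; both ends alike; about 60 g
- wet1: washed roller sleeve, thick and short: cream pile, outside diameter 60 mm, 55 mm tall, hole through it 28 mm; at the start standing on end on the drain mat if present (three or four of wet0..wet3 are present, the others absent); origin at the centre of its lower end, z along its axis; both ends alike; about 60 g
- wet2: washed roller sleeve, thick and short: cream pile, outside diameter 60 mm, 55 mm tall, hole through it 28 mm; at the start standing on end on the drain mat if present (three or four of wet0..wet3 are present, the others absent); origin at the centre of its lower end, z along its axis; both ends alike; about 60 g
- wet3: washed roller sleeve, thick and short: cream pile, outside diameter 60 mm, 55 mm tall, hole through it 28 mm; at the start standing on end on the drain mat if present (three or four of wet0..wet3 are present, the others absent); origin at the centre of its lower end, z along its axis; both ends alike; about 60 g
- paint_pot: bystander: white plastic paint pot, 90 mm wide, 75 mm tall, with a brush, beyond the work; origin at the centre of its underside; not to be disturbed
- water_pot: bystander: white plastic water pot, 80 mm wide, 85 mm tall, with a brush, beyond the work; origin at the centre of its underside; not to be disturbed
Not all that is in view belongs to the job. What is shaped like the dry2 but green is not meant. Leave any purple look-alike of the wet2 alone.

How it is judged:
On the way, in this order (a step that is already met when the one before it is completed fails the run):
1. the timer is slid fully back to off (within 5 mm of the stop) (value of joint timer below 0.005 m), for 0.2 s.
2. with the timer still off (within 12 mm of the stop), every dry sleeve stands in the crate and every washed sleeve is down on a post ((horizontal distance between wet0 and post0 below 0.01 m or horizontal distance between wet0 and post1 below 0.01 m or horizontal distance between wet0 and post2 below 0.01 m or horizontal distance between wet0 and post3 below 0.01 m) and z of wet0 in the frame of dryer between 0.049 and 0.061 m and angle between each of wet0, wet1, wet2, wet3, dry0, dry1, dry2, dry3's own z axis and vertical below 0.15 rad and linear speed of each of wet0, wet1, wet2, wet3, dry0, dry1, dry2, dry3 below 0.03 m/s and (horizontal distance between wet1 and post0 below 0.01 m or horizontal distance between wet1 and post1 below 0.01 m or horizontal distance between wet1 and post2 below 0.01 m or horizontal distance between wet1 and post3 below 0.01 m) and z of wet1 in the frame of dryer between 0.049 and 0.061 m and (horizontal distance between wet2 and post0 below 0.01 m or horizontal distance between wet2 and post1 below 0.01 m or horizontal distance between wet2 and post2 below 0.01 m or horizontal distance between wet2 and post3 below 0.01 m) and z of wet2 in the frame of dryer between 0.049 and 0.061 m and (horizontal distance between wet3 and post0 below 0.01 m or horizontal distance between wet3 and post1 below 0.01 m or horizontal distance between wet3 and post2 below 0.01 m or horizontal distance between wet3 and post3 below 0.01 m) and z of wet3 in the frame of dryer between 0.049 and 0.061 m and x of dry0 in the frame of crate between -0.085 and 0.085 m and y of dry0 in the frame of crate between -0.07 and 0.07 m and z of each of dry0, dry1, dry2, dry3 in the frame of crate below 0.016 m and x of dry1 in the frame of crate between -0.085 and 0.085 m and y of dry1 in the frame of crate between -0.07 and 0.07 m and x of dry2 in the frame of crate between -0.085 and 0.085 m and y of dry2 in the frame of crate between -0.07 and 0.07 m and x of dry3 in the frame of crate between -0.085 and 0.085 m and y of dry3 in the frame of crate between -0.07 and 0.07 m and value of joint timer below 0.012 m), for 0.2 s.
At the end, for the whole second after the job is handed in: every washed sleeve is upright on a post of its own (axes within 10 mm) with its lower end within 6 mm of the deck; every dry sleeve stands upright (within 0.15 rad) on the crate's floor; the timer is within 6 mm of the long mark; all at rest ((horizontal distance between wet0 and post0 below 0.01 m or horizontal distance between wet0 and post1 below 0.01 m or horizontal distance between wet0 and post2 below 0.01 m or horizontal distance between wet0 and post3 below 0.01 m) and z of wet0 in the frame of dryer between 0.049 and 0.061 m and angle between each of wet0, wet1, wet2, wet3, dry0, dry1, dry2, dry3's own z axis and vertical below 0.15 rad and linear speed of each of wet0, wet1, wet2, wet3, dry0, dry1, dry2, dry3 below 0.03 m/s and (horizontal distance between wet1 and post0 below 0.01 m or horizontal distance between wet1 and post1 below 0.01 m or horizontal distance between wet1 and post2 below 0.01 m or horizontal distance between wet1 and post3 below 0.01 m) and z of wet1 in the frame of dryer between 0.049 and 0.061 m and (horizontal distance between wet2 and post0 below 0.01 m or horizontal distance between wet2 and post1 below 0.01 m or horizontal distance between wet2 and post2 below 0.01 m or horizontal distance between wet2 and post3 below 0.01 m) and z of wet2 in the frame of dryer between 0.049 and 0.061 m and (horizontal distance between wet3 and post0 below 0.01 m or horizontal distance between wet3 and post1 below 0.01 m or horizontal distance between wet3 and post2 below 0.01 m or horizontal distance between wet3 and post3 below 0.01 m) and z of wet3 in the frame of dryer between 0.049 and 0.061 m and x of dry0 in the frame of crate between -0.085 and 0.085 m and y of dry0 in the frame of crate between -0.07 and 0.07 m and z of each of dry0, dry1, dry2, dry3 in the frame of crate below 0.016 m and x of dry1 in the frame of crate between -0.085 and 0.085 m and y of dry1 in the frame of crate between -0.07 and 0.07 m and x of dry2 in the frame of crate between -0.085 and 0.085 m and y of dry2 in the frame of crate between -0.07 and 0.07 m and x of dry3 in the frame of crate between -0.085 and 0.085 m and y of dry3 in the frame of crate between -0.07 and 0.07 m and value of joint timer between 0.069 and 0.081 m and velocity of joint timer below 0.01 m/s); the robot touches nothing.
It fails at once if the paint pot is shifted by more than 40 mm (distance of paint_pot from where it was at the start of the episode above 0.04 m).
It fails at once if the water pot is shifted by more than 40 mm (distance of water_pot from where it was at the start of the episode above 0.04 m).
Of dry0, dry1, dry2, dry3 only 2 to 4 are there at a start; the rules pass over those that are not, and their reading is None.
Of wet0, wet1, wet2, wet3 only 3 to 4 are there at a start; the rules pass over those that are not, and their reading is None.
At some moment in a run one of wet0, wet1, wet2, wet3 may be knocked a few centimetres aside while the robot is not near it.
It also fails if it takes over 210 s, if anything falls off the work surface, if the arm or the gripper's body presses on something with over 40 N, if the wrist force passes 120 N, or if a joint passes its speed limit or range.

## Working session

There is one attempt and no reset: what is moved stays moved. The work goes in short steps, Python scripts to look and compute and a tool call to move; the robot and the scene stay as the last step left them, time stands still between calls to the robot, and variables do not carry over. Pictures are saved under pics/ and viewed, at most 14 in all, crops included, and the job is handed in when it is done.

Besides the shell and the picture viewer there is one more tool, called after "Call:" as name(argument=value, ...), one argument or row to a line, values as JSON. apply_moves: Moves the arm, as the interface text tells. Its arguments: {"type":"object","properties":{"linear":{"type":"array"},"delta_rot":{"type":"array"},"gripper":{"type":"number"},"force":{"type":"number"}},"required":["linear","delta_rot"]}

```bash
ls; mkdir -p pics
cat > h.py <<'E'
import numpy as np, cv2
from workcell import monitor, optics, workorder
def cam(n):
    i=optics.camera_info(n); R=cv2.Rodrigues(np.array(i["rvec"],float))[0]; t=np.array(i["tvec"],float).ravel()
    return i,R,t
def cloud(n):
    im,d=optics.grab_frame(n); i,R,t=cam(n)
    v,u=np.mgrid[0:480,0:640]
    P=np.stack([(u-i["cx"])/i["fx"]*d,(v-i["cy"])/i["fy"]*d,d],-1)
    W=(P-t)@R; W[d<=0]=np.nan
    return im,W
def save(im,name): cv2.imwrite("pics/"+name+".png",im[:,:,::-1])
E
python3 - <<'E'
from h import *
s=monitor.observe(); print(s)
for n in("top","scene"):
    im,W=cloud(n); save(im,n+"0"); np.savez("/tmp/"+n,im=im,W=W); i,R,t=cam(n); print(n,i["fx"],-R.T@t)
E
```

```text
pics
{'clock': 0.0, 'qpos': array([ 1.03780466,  0.52202302, -0.03636956,  1.59996258,  0.02120054,
        1.0210909 , -0.11280863]), 'qd': array([ 0.00061917, -0.00057975, -0.0004381 , -0.00049525,  0.0006919 ,
        0.0002381 ,  0.00093851]), 'joint_efforts': array([-3.05902440e-04, -9.27076650e+01,  1.98015936e+00, -3.69918001e+01,
        1.77682971e-02,  8.28081305e-03, -6.83579060e-05]), 'position': array([ 0.27888014, -0.55897905,  0.23073591]), 'tool_rot': array([-3.14049506e+00,  5.65039648e-05,  4.62809109e-01]), 'force': array([0.35660548, 1.05606101, 0.30191272]), 'moment': array([0.01395102, 0.01250914, 0.0534781 ]), 'finger_force': 0.0, 'grip_width': 0.08544617357630109}
top 622.4761258765449 [ 0.39394312 -0.02165568  1.3789778 ]
scene 436.8634618254566 [0.94541761 0.64128274 0.61633583]
```

View pics/top0.png

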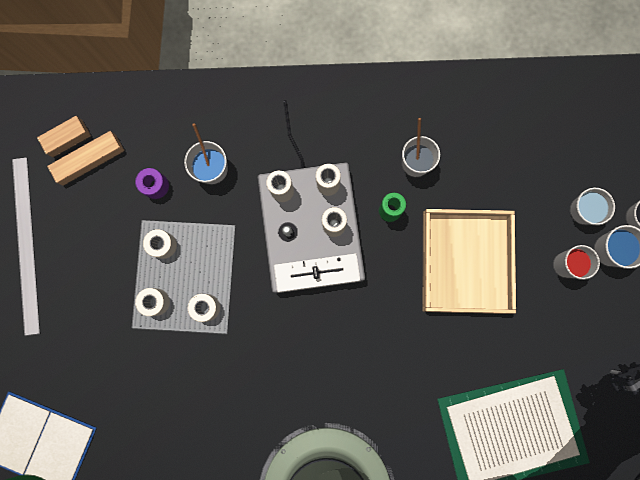

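View pics/scene0.png

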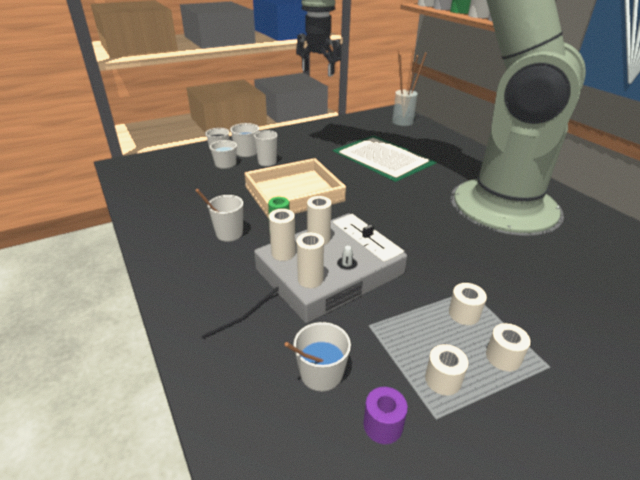

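The top view shows the grey dryer at about (312,228). Cream dry sleeves stand at (279,183), (329,178) and (335,221), and the free post is at (288,231). The timer grip is at (316,271), with the off dot at its right (338,259). The washed cream sleeves are on the mat at (158,243), (151,302) and (202,308), and the crate is at (470,261). The look-alikes are green (394,206), which matches the dry shape, and purple (150,182), which matches the wet shape. The cream ones fit the description, so I'll leave those two alone.

```bash
cat >> h.py <<'E'
def blobs(im,W,lo,hi,amin=40,mask=None):
    "contours of the points in a height band, centre by enclosing circle of their xy"
    m=((W[...,2]>lo)&(W[...,2]<hi))
    if mask is not None: m&=mask
    n,l,st,c=cv2.connectedComponentsWithStats(m.astype(np.uint8))
    o=[]
    for k in range(1,n):
        if st[k,4]<amin: continue
        p=W[l==k]; (cx,cy),r=cv2.minEnclosingCircle(p[:,:2].astype(np.float32))
        o.append((c[k].round(0),st[k,4],np.round([cx,cy,r],4),round(float(np.median(p[:,2])),4)))
    return o
def cream(im):
    h=cv2.cvtColor(im,cv2.COLOR_RGB2HSV); return (h[...,1]<70)&(h[...,2]>120)
E
python3 - <<'E'
from h import *
z=np.load("/tmp/top.npz"); im,W=z["im"],z["W"]
for lo,hi in((.14,.16),(.048,.064),(.078,.11)):
    print(lo)
    for b in blobs(im,W,lo,hi): print(*b)
h=cv2.cvtColor(im,cv2.COLOR_RGB2HSV)
def rect(m,name,z):
    i,R,t=cam("top")
    c=max(cv2.findContours(m.astype(np.uint8),cv2.RETR_EXTERNAL,cv2.CHAIN_APPROX_NONE)[0],key=cv2.contourArea)
    u=c[:,0,:].astype(float); d=np.c_[(u[:,0]-i["cx"])/i["fx"],(u[:,1]-i["cy"])/i["fy"],np.ones(len(u))]@R
    C=-R.T@t; X=C+d*((z-C[2])/d[:,2])[:,None]
    print(name,cv2.minAreaRect(X[:,:2].astype(np.float32)))
Z=W[...,2]
uu,vv=np.meshgrid(range(640),range(480))
reg=(uu>250)&(uu<375)&(vv>150)&(vv<300)
m=((Z>.05)&(Z<.2)&reg); m=cv2.morphologyEx(m.astype(np.uint8),cv2.MORPH_CLOSE,np.ones((15,15))); 
rect((Z>.05)&(Z<.062)&reg,"deck",.055)
rect((Z>.035)&(Z<.05)&(uu>410)&(uu<530),"crate",.045)
rect((h[...,2]>90)&(h[...,1]<60)&(uu>120)&(uu<245)&(vv>210)&(vv<340),"mat",.001)
save(cv2.resize(im[150:310,250:420],None,fx=3.5,fy=3.5,interpolation=cv2.INTER_CUBIC),"crop1")
E
```

```text
0.14
[328. 176.] 356 [ 0.654  -0.0238  0.0254] 0.1497
[279. 182.] 356 [0.6432 0.0761 0.0253] 0.1498
[334. 219.] 360 [ 0.5647 -0.0333  0.0252] 0.1498
[315. 473.] 76 [0.0756 0.019  0.0297] 0.1497
0.048
[430. 149.] 78 [ 0.7161 -0.2404  0.0295] 0.056
[193. 157.] 92 [0.716  0.2601 0.0339] 0.0564
[212. 147.] 43 [0.7388 0.2236 0.0242] 0.0554
[310. 234.] 8984 [0.564  0.0164 0.1599] 0.0552
[149. 181.] 493 [0.6744 0.365  0.0304] 0.0552
[598. 205.] 312 [ 0.5891 -0.5913  0.0416] 0.0573
[636. 214.] 59 [ 0.5705 -0.6844  0.0261] 0.0532
[157. 243.] 500 [0.5396 0.3475 0.0311] 0.055
[624. 246.] 884 [ 0.4993 -0.6447  0.04  ] 0.0519
[605. 249.] 75 [ 0.4975 -0.6211  0.0366] 0.0562
[579. 262.] 555 [ 0.4695 -0.5453  0.0303] 0.0581
[563. 265.] 61 [ 0.4669 -0.5258  0.0288] 0.056
[150. 302.] 517 [0.4144 0.3636 0.0306] 0.0554
[202. 307.] 509 [0.399  0.252  0.0305] 0.0554
0.078
[199. 138.] 45 [0.756  0.2479 0.013 ] 0.0945
[421. 151.] 245 [ 0.7077 -0.2221  0.0409] 0.0842
[328. 177.] 75 [ 0.6601 -0.0237  0.0127] 0.0941
[279. 182.] 41 [0.6494 0.0777 0.0127] 0.095
[329. 190.] 66 [ 0.6459 -0.0233  0.0233] 0.095
[285. 196.] 65 [0.6379 0.0731 0.0242] 0.0938
[394. 204.] 359 [ 0.6011 -0.1588  0.0256] 0.0944
[334. 222.] 53 [ 0.5669 -0.0333  0.0092] 0.0926
[287. 230.] 72 [0.5535 0.0658 0.01  ] 0.0894
[334. 232.] 40 [ 0.5552 -0.033   0.0231] 0.096
[583. 262.] 278 [ 0.4676 -0.5409  0.0371] 0.0876
[315. 272.] 61 [0.4644 0.009  0.0131] 0.081
[326. 468.] 259 [ 0.0504 -0.0015  0.067 ] 0.0937
deck ((0.5638018846511841, 0.016691774129867554), (0.25868281722068787, 0.19914063811302185), 6.165080547332764)
crate ((0.4817214608192444, -0.3213962912559509), (0.19138041138648987, 0.21961113810539246), 86.9753189086914)
mat ((0.4690310060977936, 0.3038955330848694), (0.21217341721057892, 0.24104911088943481), 85.04560852050781)
```

View pics/crop1.png

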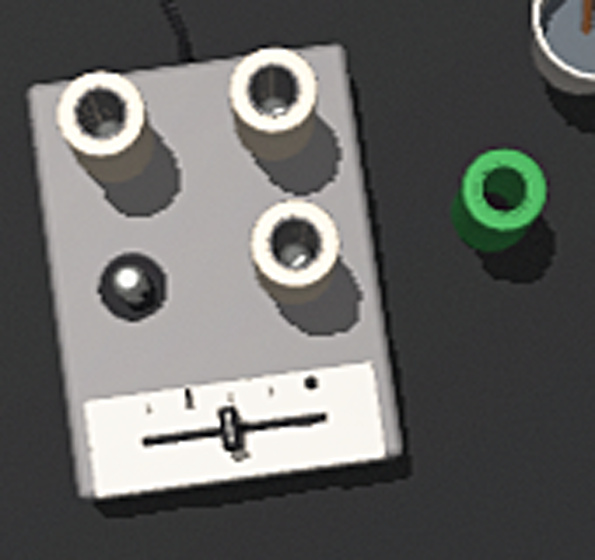

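The enlarged crop shows cream dry sleeves on posts 0, 2 and 3. Post 1 is free, and the green look-alike stands apart on the table. The grip is mid-slot, with the off dot on the -y side. The dryer frame (centre 0.564, 0.0165, yaw 6.1°) predicts all the post positions within 1 mm. Next I turn the tool to the dryer's axes.

Call:
apply_moves(
  linear=[
    [0.4, -0.4, 0],
    [0.8, -0.8, 0],
    [1, -1, 0],
    [1, -1, 0],
    [1, -1, 0],
  ],
  delta_rot=[
    [0, 0, 0.06],
    [0, 0, 0.115],
    [0, 0, 0.17],
    [0, 0, 0.17],
    [0, 0, 0.17],
  ],
  gripper=0.18,
  force=30,
)

```text
clock: 0.52
position: [0.3258, -0.4212, 0.2314]
tool_rot: [-3.14, -0.0, 0.111]
force: [1.5, -0.4, 0.1]
grip_width: 0.0505
finger_force: 0.0
```

Call:
apply_moves(
  linear=[
    [0.2, -0.4, 0],
    [0.35, -0.8, 0],
    [0.46, -1, 0],
    [0.46, -1, 0],
    [0.46, -1, 0],
  ],
  delta_rot=[
    [0, 0, 0],
    [0, 0, 0],
    [0, 0, 0],
    [0, 0, 0],
    [0, 0, 0],
  ],
)

```text
clock: 0.93
position: [0.3595, -0.32, 0.2314]
tool_rot: [3.142, -0.0, 0.109]
force: [-0.6, -0.7, 0.3]
grip_width: 0.0501
finger_force: 0.0
```

Call:
apply_moves(
  linear=[
    [0.2, -0.4, 0],
    [0.35, -0.8, 0],
    [0.46, -1, 0],
    [0.46, -1, 0],
    [0.46, -1, 0],
  ],
  delta_rot=[
    [0, 0, 0],
    [0, 0, 0],
    [0, 0, 0],
    [0, 0, 0],
    [0, 0, 0],
  ],
)

```text
clock: 1.35
position: [0.3944, -0.2165, 0.2313]
tool_rot: [3.141, -0.0, 0.108]
force: [0.2, -1.7, 0.2]
grip_width: 0.0503
finger_force: 0.0
```

Call:
apply_moves(
  linear=[
    [0.2, -0.4, 0],
    [0.35, -0.8, 0],
    [0.46, -1, 0],
    [0.46, -1, 0],
    [0.46, -1, 0],
  ],
  delta_rot=[
    [0, 0, 0],
    [0, 0, 0],
    [0, 0, 0],
    [0, 0, 0],
    [0, 0, 0],
  ],
)

```text
clock: 1.77
position: [0.4294, -0.1127, 0.2312]
tool_rot: [3.142, 0.0, 0.107]
force: [-0.5, -0.7, 0.4]
grip_width: 0.0505
finger_force: 0.0
```

Call:
apply_moves(
  linear=[
    [0.2, -0.4, 0],
    [0.35, -0.8, 0],
    [0.46, -1, 0],
    [0.46, -1, 0],
    [0.46, -1, 0],
  ],
  delta_rot=[
    [0, 0, 0],
    [0, 0, 0],
    [0, 0, 0],
    [0, 0, 0],
    [0, 0, 0],
  ],
)

```text
clock: 2.18
position: [0.4646, -0.0088, 0.231]
tool_rot: [3.141, 0.0, 0.106]
force: [0.2, -1.2, -0.4]
grip_width: 0.0503
finger_force: 0.0
```

```bash
cat >> h.py <<'E'
from scipy.spatial.transform import Rotation as Ro
C,S=np.cos(.1065),np.sin(.1065)
def AB(x,y): return np.round([C*x+S*y,-S*x+C*y],4)
def st():
    s=monitor.observe(); p=s["position"]
    print("t",round(s["clock"],2),"AB",AB(p[0],p[1]),"z",p[2].round(4),"rot",s["tool_rot"].round(4),"F",np.round(s["force"],1),"w",round(s["grip_width"],4),"ff",round(s["finger_force"],1),"q",s["qpos"].round(2))
    return s
E
python3 -c "
from h import *
st()"
```

```text
t 2.18 AB [ 0.461  -0.0581] z 0.231 rot [3.1413e+00 4.0000e-04 1.0630e-01] F [ 0.2 -1.2 -0.4] w 0.0503 ff 0.0 q [ 0.06  0.27 -0.2   2.    0.07  0.88 -1.65]
```

Call:
apply_moves(
  linear=[
    [0.02, -0.18, 0.3],
    [0.02, -0.18, 0.7],
    [0.02, -0.18, 1],
    [0.02, -0.18, 1],
    [0.02, -0.18, 1],
  ],
  delta_rot=[
    [0, 0, 0],
    [0, 0, 0],
    [0, 0, 0],
    [0, 0, 0],
    [0, 0, 0],
  ],
)

```text
clock: 2.6
position: [0.4636, 0.0083, 0.131]
tool_rot: [3.141, 0.003, 0.104]
force: [1.2, -0.8, 0.9]
grip_width: 0.0504
finger_force: 0.0
```

Call:
apply_moves(
  linear=[
    [0, 0, 0.2],
    [0, 0, 0.4],
    [0, 0, 0.6],
    [0, 0, 0.68],
    [0, 0, 0.68],
  ],
  delta_rot=[
    [0, 0, 0],
    [0, 0, 0],
    [0, 0, 0],
    [0, 0, 0],
    [0, 0, 0],
  ],
)

```text
clock: 3.02
position: [0.4645, 0.0093, 0.0636]
tool_rot: [3.141, 0.0, 0.105]
force: [-0.1, 0.0, 0.2]
grip_width: 0.0503
finger_force: 0.0
```

Call:
apply_moves(
  linear=[
    [0, 0, 0],
    [0, 0, 0],
    [0, 0, 0],
    [0, 0, 0],
    [0, 0, 0],
  ],
  delta_rot=[
    [0, 0, 0],
    [0, 0, 0],
    [0, 0, 0],
    [0, 0, 0],
    [0, 0, 0],
  ],
  gripper=-1,
  force=30,
)

```text
clock: 3.43
position: [0.465, 0.0102, 0.0645]
tool_rot: [3.141, -0.002, 0.106]
force: [-2.1, -0.9, 15.3]
grip_width: 0.0108
finger_force: 33.5
```

```bash
python3 -c "
from h import *
st()"
```

```text
t 3.43 AB [ 0.4635 -0.0393] z 0.0645 rot [ 3.1413e+00 -1.9000e-03  1.0650e-01] F [-2.1 -0.9 15.3] w 0.0108 ff 33.5 q [-0.03  0.55 -0.16  2.13  0.19  0.47 -1.79]
```

Call:
apply_moves(
  linear=[
    [0, 0.1, -0.02],
    [0, 0.22, -0.02],
    [0, 0.34, -0.02],
    [0, 0.45, -0.02],
    [0, 0.5, -0.02],
  ],
  delta_rot=[
    [0, 0, 0],
    [0, 0, 0],
    [0, 0, 0],
    [0, 0, 0],
    [0, 0, 0],
  ],
)

```text
clock: 3.85
position: [0.4701, -0.0408, 0.0655]
tool_rot: [3.141, -0.001, 0.106]
force: [4.4, 1.3, -14.0]
grip_width: 0.0113
finger_force: 32.8
```

Call:
apply_moves(
  linear=[
    [0, 0.02, 0],
    [0, 0.05, 0],
    [0, 0.07, 0],
    [0, 0.07, 0],
    [0, 0.07, 0],
  ],
  delta_rot=[
    [0, 0, 0],
    [0, 0, 0],
    [0, 0, 0],
    [0, 0, 0],
    [0, 0, 0],
  ],
)

```text
clock: 4.27
position: [0.4705, -0.0429, 0.0656]
tool_rot: [-3.138, -0.001, 0.11]
force: [-1.2, 27.2, -5.6]
grip_width: 0.0112
finger_force: 33.9
```

```bash
python3 -c "
from h import *
st()"
```

```text
t 4.27 AB [ 0.4632 -0.0927] z 0.0656 rot [-3.1379e+00 -7.0000e-04  1.1000e-01] F [-1.2 27.2 -5.6] w 0.0112 ff 33.9 q [ 0.1   0.56 -0.17  2.11  0.19  0.48 -1.68]
```

Call:
apply_moves(
  linear=[
    [0, -0.03, 0],
    [0, -0.03, 0],
    [0, -0.03, 0],
    [0, -0.03, 0],
    [0, -0.03, 0],
  ],
  delta_rot=[
    [0, 0, 0],
    [0, 0, 0],
    [0, 0, 0],
    [0, 0, 0],
    [0, 0, 0],
  ],
  gripper=0.3,
)

```text
clock: 4.68
position: [0.4701, -0.0439, 0.0655]
tool_rot: [3.141, -0.0, 0.106]
force: [-0.1, -0.5, 0.5]
grip_width: 0.0559
finger_force: 0.0
```

Call:
apply_moves(
  linear=[
    [0, 0, -0.35],
    [0, 0, -0.7],
    [0, 0, -1],
    [0, 0, -1],
    [0, 0, -1],
  ],
  delta_rot=[
    [0, 0, 0],
    [0, 0, 0],
    [0, 0, 0],
    [0, 0, 0],
    [0, 0, 0],
  ],
  gripper=1,
)

```text
clock: 5.1
position: [0.4708, -0.0439, 0.1668]
tool_rot: [3.141, -0.003, 0.106]
force: [0.2, -0.7, 0.6]
grip_width: 0.0855
finger_force: 0.0
```

Call:
apply_moves(
  linear=[
    [0, 0, -0.2],
    [0.4, 0, -0.2],
    [0.8, 0, -0.2],
    [0.94, 0, -0.2],
    [0.94, 0, -0.2],
  ],
  delta_rot=[
    [0, 0, 0],
    [0, 0, 0],
    [0, 0, 0],
    [0, 0, 0],
    [0, 0, 0],
  ],
)

```text
clock: 5.52
position: [0.5657, -0.0328, 0.1837]
tool_rot: [-3.141, 0.001, 0.107]
force: [-1.2, -0.4, -1.8]
grip_width: 0.0854
finger_force: 0.0
```

```bash
python3 -c "
from h import *
st()
im,W=cloud('top'); 
for b in blobs(im,W,.14,.16): print(*b,AB(*b[2][:2]))
for b in blobs(im,W,.076,.086): print(*b,AB(*b[2][:2]))
im,W=cloud('scene'); save(im,'scene1')
for b in blobs(im,W,.074,.086): print(*b,AB(*b[2][:2]))
"
```

```text
t 5.52 AB [ 0.559  -0.0927] z 0.1837 rot [-3.141e+00  6.000e-04  1.072e-01] F [-1.2 -0.4 -1.8] w 0.0854 ff 0.0 q [ 0.11  0.49 -0.21  1.8   0.13  0.87 -1.63]
[278. 182.] 330 [0.6434 0.0757 0.0253] 0.1499 [0.6478 0.0069]
[433. 148.] 79 [ 0.7114 -0.2376  0.0358] 0.0817 [ 0.6821 -0.3119]
[626. 228.] 59 [ 0.5322 -0.6393  0.0299] 0.0793 [ 0.4612 -0.6923]
[616. 255.] 113 [ 0.4924 -0.6332  0.0436] 0.0799 [ 0.4223 -0.682 ]
[592. 261.] 91 [ 0.4683 -0.5465  0.0316] 0.0809 [ 0.4076 -0.5932]
[389.  32.] 112 [-0.8586 -1.6912  0.218 ] 0.0804 [-1.0335 -1.5903]
[455.  60.] 215 [-0.7299 -1.0258  0.2759] 0.0801 [-0.8348 -0.9424]
[42. 68.] 267 [ 1.0195 -1.6639  0.1755] 0.08 [ 0.8369 -1.7628]
[405. 104.] 68 [-0.1223 -0.6075  0.0376] 0.0807 [-0.1862 -0.5911]
[615. 112.] 185 [-0.7277 -0.1793  0.0929] 0.0799 [-0.7426 -0.1009]
[244. 129.] 148 [ 0.4992 -0.6374  0.0484] 0.079 [ 0.4286 -0.6869]
[265. 134.] 75 [ 0.4635 -0.5524  0.0294] 0.0797 [ 0.4022 -0.5985]
[266. 141.] 76 [ 0.4729 -0.5302  0.0321] 0.0805 [ 0.4139 -0.5775]
[512. 190.] 309 [0.012  0.0101 0.0833] 0.0795 [0.013  0.0088]
[225. 205.] 318 [ 0.7075 -0.2186  0.042 ] 0.0809 [ 0.6803 -0.2926]
[353. 217.] 62 [ 0.4715 -0.0397  0.0137] 0.0807 [ 0.4646 -0.0896]
[283. 249.] 115 [ 0.6556 -0.0189  0.0249] 0.0798 [ 0.6499 -0.0885]
[347. 255.] 51 [0.5568 0.0717 0.0092] 0.0804 [0.5613 0.0121]
[311. 276.] 129 [0.6469 0.0836 0.0238] 0.0806 [0.6521 0.0144]
[322. 344.] 325 [0.7099 0.2412 0.0457] 0.0757 [0.7315 0.1644]
```

View pics/scene1.png

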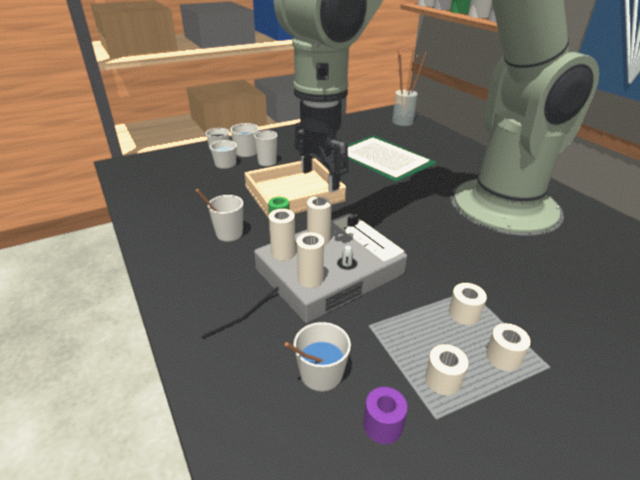

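The grip now stands at the off end (353,217), and the gripper is above the sleeve on post 0. Next I grasp it and lift it out.

Call:
apply_moves(
  linear=[
    [-0.01, 0, 0.2],
    [-0.01, 0, 0.45],
    [-0.01, 0, 0.7],
    [-0.01, 0, 0.78],
    [-0.01, 0, 0.78],
  ],
  delta_rot=[
    [0, 0, 0],
    [0, 0, 0],
    [0, 0, 0],
    [0, 0, 0],
    [0, 0, 0],
  ],
)

```text
clock: 6.03
position: [0.5606, -0.0337, 0.1056]
tool_rot: [-3.141, 0.004, 0.107]
force: [-0.5, 0.1, 0.8]
grip_width: 0.0855
finger_force: 0.0
```

Call:
apply_moves(
  linear=[
    [0, 0, 0],
    [0, 0, 0],
    [0, 0, 0],
    [0, 0, 0],
    [0, 0, 0],
  ],
  delta_rot=[
    [0, 0, 0],
    [0, 0, 0],
    [0, 0, 0],
    [0, 0, 0],
    [0, 0, 0],
  ],
  gripper=-1,
  force=25,
)

```text
clock: 6.45
position: [0.5632, -0.0336, 0.1086]
tool_rot: [3.141, -0.002, 0.107]
force: [-0.7, 0.4, 9.5]
grip_width: 0.049
finger_force: 26.2
```

Call:
apply_moves(
  linear=[
    [0, 0, -0.2],
    [0, 0, -0.4],
    [0, 0, -0.6],
    [0, 0, -0.8],
    [0, 0, -0.9],
  ],
  delta_rot=[
    [0, 0, 0],
    [0, 0, 0],
    [0, 0, 0],
    [0, 0, 0],
    [0, 0, 0],
  ],
)

```text
clock: 6.87
position: [0.5633, -0.0335, 0.2002]
tool_rot: [3.141, -0.003, 0.107]
force: [-0.3, 0.5, -0.7]
grip_width: 0.0493
finger_force: 26.4
```

```bash
python3 -c "
from h import *
st()
"
```

```text
t 6.87 AB [ 0.5566 -0.0932] z 0.2002 rot [ 3.1412 -0.0033  0.1065] F [-0.3  0.5 -0.7] w 0.0493 ff 26.4 q [ 0.11  0.47 -0.22  1.79  0.12  0.9  -1.62]
```

Call:
apply_moves(
  linear=[
    [-0.05, 0.3, 0],
    [-0.12, 0.7, 0],
    [-0.18, 1, 0],
    [-0.18, 1, 0],
    [-0.18, 1, 0],
  ],
  delta_rot=[
    [0, 0, 0],
    [0, 0, 0],
    [0, 0, 0],
    [0, 0, 0],
    [0, 0, 0],
  ],
)

```text
clock: 7.28
position: [0.5548, -0.1368, 0.1973]
tool_rot: [3.141, 0.0, 0.103]
force: [1.6, 0.6, -0.4]
grip_width: 0.0486
finger_force: 26.4
```

Call:
apply_moves(
  linear=[
    [-0.05, 0.3, 0],
    [-0.12, 0.7, 0],
    [-0.18, 1, 0],
    [-0.18, 1, 0],
    [-0.18, 1, 0],
  ],
  delta_rot=[
    [0, 0, 0],
    [0, 0, 0],
    [0, 0, 0],
    [0, 0, 0],
    [0, 0, 0],
  ],
)

```text
clock: 7.7
position: [0.5478, -0.2369, 0.1971]
tool_rot: [-3.141, 0.0, 0.105]
force: [0.8, 0.9, 0.1]
grip_width: 0.0492
finger_force: 26.5
```

Call:
apply_moves(
  linear=[
    [-0.05, 0.3, 0],
    [-0.12, 0.6, 0],
    [-0.17, 0.87, 0],
    [-0.17, 0.87, 0],
    [-0.17, 0.87, 0],
  ],
  delta_rot=[
    [0, 0, 0],
    [0, 0, 0],
    [0, 0, 0],
    [0, 0, 0],
    [0, 0, 0],
  ],
)

```text
clock: 8.12
position: [0.5406, -0.3241, 0.197]
tool_rot: [-3.141, -0.0, 0.106]
force: [-0.5, 0.5, -0.7]
grip_width: 0.0488
finger_force: 26.5
```

Call:
apply_moves(
  linear=[
    [0, 0, 0.3],
    [0, 0, 0.6],
    [0, 0, 0.9],
    [0, 0, 1],
    [0, 0, 1],
  ],
  delta_rot=[
    [0, 0, 0],
    [0, 0, 0],
    [0, 0, 0],
    [0, 0, 0],
    [0, 0, 0],
  ],
)

```text
clock: 8.53
position: [0.54, -0.3219, 0.0952]
tool_rot: [-3.139, 0.003, 0.109]
force: [-1.5, -1.3, -0.5]
grip_width: 0.0491
finger_force: 26.5
```

```bash
python3 -c "
from h import *
st()
im,W=cloud('scene'); save(im[120:280,230:400].repeat(3,0).repeat(3,1),'scene2')
i,R,t=cam('scene')
m=(W[...,0]>.40)&(W[...,0]<.64)&(W[...,1]<-.23)&(W[...,1]>-.43)&cream(im)
h=cv2.cvtColor(im,cv2.COLOR_RGB2HSV)
p=W[m&(h[...,1]<60)]; print(len(p),np.percentile(p[:,2],[0,1,5,50,95,99]).round(4))
"
```

```text
t 8.53 AB [ 0.5027 -0.3775] z 0.0952 rot [-3.1386e+00  2.9000e-03  1.0910e-01] F [-1.5 -1.3 -0.5] w 0.0491 ff 26.5 q [ 0.54  0.69 -0.15  1.69  0.14  0.78 -1.13]
2691 [-4.000e-04  7.100e-03  9.300e-03  4.271e-01  4.850e-01  4.890e-01]
```

View pics/scene2.png

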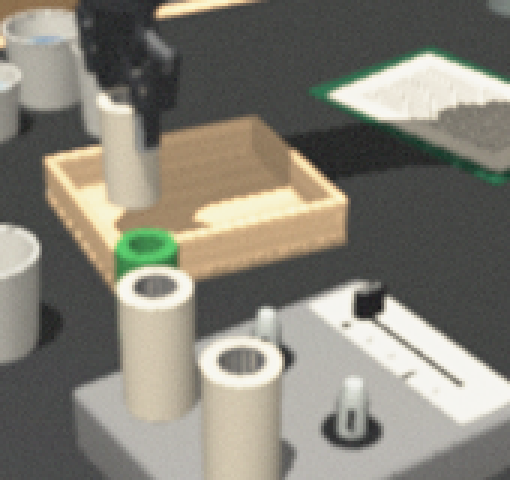

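The sleeve hangs upright over the crate, and post 0 is bare. Next I lower it the rest of the way.

Call:
apply_moves(
  linear=[
    [0, 0, 0.1],
    [0, 0, 0.2],
    [0, 0, 0.28],
    [0, 0, 0.32],
    [0, 0, 0.32],
  ],
  delta_rot=[
    [0, 0, 0],
    [0, 0, 0],
    [0, 0, 0],
    [0, 0, 0],
    [0, 0, 0],
  ],
)

```text
clock: 9.0
position: [0.54, -0.3243, 0.0644]
tool_rot: [-3.141, 0.001, 0.107]
force: [0.0, 0.6, -1.3]
grip_width: 0.0491
finger_force: 26.5
```

```bash
python3 -c "
from h import *
st()
"
```

```text
t 9.0 AB [ 0.5024 -0.3798] z 0.0644 rot [-3.1409e+00  1.0000e-03  1.0670e-01] F [ 0.   0.6 -1.3] w 0.0491 ff 26.5 q [ 0.54  0.74 -0.14  1.7   0.15  0.72 -1.14]
```

Call:
apply_moves(
  linear=[
    [0, 0, 0.01],
    [0, 0, 0.02],
    [0, 0, 0.02],
    [0, 0, 0.02],
    [0, 0, 0.02],
  ],
  delta_rot=[
    [0, 0, 0],
    [0, 0, 0],
    [0, 0, 0],
    [0, 0, 0],
    [0, 0, 0],
  ],
)

```text
clock: 9.42
position: [0.5404, -0.3246, 0.0635]
tool_rot: [3.141, -0.0, 0.107]
force: [0.4, 0.1, -0.9]
grip_width: 0.049
finger_force: 26.5
```

Call:
apply_moves(
  linear=[
    [0, 0, 0],
    [0, 0, 0],
    [0, 0, 0],
    [0, 0, 0],
    [0, 0, 0],
  ],
  delta_rot=[
    [0, 0, 0],
    [0, 0, 0],
    [0, 0, 0],
    [0, 0, 0],
    [0, 0, 0],
  ],
  gripper=1,
)

```text
clock: 9.83
position: [0.5404, -0.3245, 0.0634]
tool_rot: [3.142, -0.0, 0.107]
force: [-0.8, 0.1, 0.4]
grip_width: 0.0855
finger_force: 0.0
```

Call:
apply_moves(
  linear=[
    [0, 0, -0.25],
    [0, 0, -0.6],
    [0, 0, -0.9],
    [0, 0, -1],
    [0, 0, -1],
  ],
  delta_rot=[
    [0, 0, 0],
    [0, 0, 0],
    [0, 0, 0],
    [0, 0, 0],
    [0, 0, 0],
  ],
)

```text
clock: 10.25
position: [0.5416, -0.3252, 0.1663]
tool_rot: [3.139, -0.004, 0.107]
force: [0.3, -0.1, -0.8]
grip_width: 0.0851
finger_force: 0.0
```

Call:
apply_moves(
  linear=[
    [0.1, -0.2, -0.27],
    [0.3, -0.6, -0.27],
    [0.48, -0.95, -0.27],
    [0.48, -0.95, -0.27],
    [0.48, -0.95, -0.27],
  ],
  delta_rot=[
    [0, 0, 0],
    [0, 0, 0],
    [0, 0, 0],
    [0, 0, 0],
    [0, 0, 0],
  ],
)

```text
clock: 10.67
position: [0.5786, -0.2219, 0.1893]
tool_rot: [-3.14, 0.001, 0.111]
force: [-0.6, -0.7, 0.4]
grip_width: 0.0858
finger_force: 0.0
```

Call:
apply_moves(
  linear=[
    [0.15, -0.3, 0],
    [0.33, -0.7, 0],
    [0.48, -0.95, 0],
    [0.48, -0.95, 0],
    [0.48, -0.95, 0],
  ],
  delta_rot=[
    [0, 0, 0],
    [0, 0, 0],
    [0, 0, 0],
    [0, 0, 0],
    [0, 0, 0],
  ],
)

```text
clock: 11.08
position: [0.6156, -0.1244, 0.1893]
tool_rot: [-3.141, 0.001, 0.109]
force: [-0.7, -0.4, -0.5]
grip_width: 0.0852
finger_force: 0.0
```

Call:
apply_moves(
  linear=[
    [0.15, -0.3, 0],
    [0.33, -0.7, 0],
    [0.49, -0.96, 0],
    [0.49, -0.96, 0],
    [0.49, -0.96, 0],
  ],
  delta_rot=[
    [0, 0, 0],
    [0, 0, 0],
    [0, 0, 0],
    [0, 0, 0],
    [0, 0, 0],
  ],
)

```text
clock: 11.5
position: [0.654, -0.0246, 0.1893]
tool_rot: [3.141, 0.001, 0.108]
force: [0.5, -1.7, -0.3]
grip_width: 0.0852
finger_force: 0.0
```

```bash
python3 -c "
from h import *
st()
im,W=cloud('top')
for b in blobs(im,W,.094,.112): print(*b,AB(*b[2][:2]))
"
```

```text
t 11.5 AB [ 0.6477 -0.094 ] z 0.1893 rot [3.1414e+00 1.2000e-03 1.0770e-01] F [ 0.5 -1.7 -0.3] w 0.0852 ff 0.0 q [ 0.07  0.62 -0.19  1.55  0.13  0.99 -1.62]
[399. 203.] 121 [ 0.6002 -0.161   0.0239] 0.0964 [ 0.5797 -0.2239]
[476. 229.] 345 [ 0.5424 -0.3242  0.0256] 0.1027 [ 0.5049 -0.38  ]
```

Dry0 stands in the crate with its top at 0.103. The same sequence follows for post 2.

Call:
apply_moves(
  linear=[
    [0, 0, 0.2],
    [0, 0, 0.45],
    [0, 0, 0.7],
    [0, 0, 0.83],
    [0, 0, 0.83],
  ],
  delta_rot=[
    [0, 0, 0],
    [0, 0, 0],
    [0, 0, 0],
    [0, 0, 0],
    [0, 0, 0],
  ],
)

```text
clock: 11.97
position: [0.6522, -0.0268, 0.1044]
tool_rot: [3.141, 0.005, 0.105]
force: [-0.9, -0.3, 0.3]
grip_width: 0.0854
finger_force: 0.0
```

Call:
apply_moves(
  linear=[
    [0, 0, 0],
    [0, 0, 0],
    [0, 0, 0],
    [0, 0, 0],
    [0, 0, 0],
  ],
  delta_rot=[
    [0, 0, 0],
    [0, 0, 0],
    [0, 0, 0],
    [0, 0, 0],
    [0, 0, 0],
  ],
  gripper=-1,
  force=25,
)

```text
clock: 12.38
position: [0.6548, -0.0249, 0.1088]
tool_rot: [3.141, -0.002, 0.107]
force: [-0.6, -1.0, 7.3]
grip_width: 0.0486
finger_force: 31.9
```

Call:
apply_moves(
  linear=[
    [0, 0, -0.2],
    [0, 0, -0.4],
    [0, 0, -0.6],
    [0, 0, -0.8],
    [0, 0, -0.9],
  ],
  delta_rot=[
    [0, 0, 0],
    [0, 0, 0],
    [0, 0, 0],
    [0, 0, 0],
    [0, 0, 0],
  ],
)

```text
clock: 12.8
position: [0.655, -0.0247, 0.2004]
tool_rot: [3.141, -0.003, 0.107]
force: [0.3, -0.0, -0.3]
grip_width: 0.049
finger_force: 31.9
```

Call:
apply_moves(
  linear=[
    [-0.2, 0.3, 0],
    [-0.45, 0.62, 0],
    [-0.68, 0.92, 0],
    [-0.68, 0.92, 0],
    [-0.68, 0.92, 0],
  ],
  delta_rot=[
    [0, 0, 0],
    [0, 0, 0],
    [0, 0, 0],
    [0, 0, 0],
    [0, 0, 0],
  ],
)

```text
clock: 13.22
position: [0.5953, -0.1258, 0.1976]
tool_rot: [3.141, -0.0, 0.103]
force: [0.3, 0.4, -0.8]
grip_width: 0.0488
finger_force: 32.0
```

Call:
apply_moves(
  linear=[
    [-0.2, 0.3, 0],
    [-0.45, 0.62, 0],
    [-0.68, 0.92, 0],
    [-0.68, 0.92, 0],
    [-0.68, 0.92, 0],
  ],
  delta_rot=[
    [0, 0, 0],
    [0, 0, 0],
    [0, 0, 0],
    [0, 0, 0],
    [0, 0, 0],
  ],
)

```text
clock: 13.63
position: [0.538, -0.2234, 0.1974]
tool_rot: [3.141, -0.0, 0.104]
force: [1.1, 1.8, -0.8]
grip_width: 0.0489
finger_force: 32.0
```

Call:
apply_moves(
  linear=[
    [-0.2, 0.3, 0],
    [-0.45, 0.62, 0],
    [-0.67, 0.92, 0],
    [-0.67, 0.92, 0],
    [-0.67, 0.92, 0],
  ],
  delta_rot=[
    [0, 0, 0],
    [0, 0, 0],
    [0, 0, 0],
    [0, 0, 0],
    [0, 0, 0],
  ],
)

```text
clock: 14.05
position: [0.4817, -0.3212, 0.1972]
tool_rot: [-3.142, -0.0, 0.105]
force: [0.8, 1.4, -0.9]
grip_width: 0.0483
finger_force: 32.0
```

```bash
python3 -c "
from h import *
st()
"
```

```text
t 14.05 AB [ 0.4448 -0.3706] z 0.1972 rot [-3.1415e+00 -2.0000e-04  1.0530e-01] F [ 0.8  1.4 -0.9] w 0.0483 ff 32.0 q [ 0.6   0.49 -0.16  1.75  0.1   0.9  -1.06]
```

Call:
apply_moves(
  linear=[
    [0, 0, 0.3],
    [0, 0, 0.6],
    [0, 0, 0.9],
    [0, 0, 1],
    [0, 0, 1],
  ],
  delta_rot=[
    [0, 0, 0],
    [0, 0, 0],
    [0, 0, 0],
    [0, 0, 0],
    [0, 0, 0],
  ],
)

```text
clock: 14.47
position: [0.4818, -0.3183, 0.0952]
tool_rot: [-3.139, 0.003, 0.109]
force: [-0.5, 0.2, -0.2]
grip_width: 0.0485
finger_force: 31.9
```

Call:
apply_moves(
  linear=[
    [0, 0, 0.1],
    [0, 0, 0.2],
    [0, 0, 0.28],
    [0, 0, 0.34],
    [0, 0, 0.34],
  ],
  delta_rot=[
    [0, 0, 0],
    [0, 0, 0],
    [0, 0, 0],
    [0, 0, 0],
    [0, 0, 0],
  ],
)

```text
clock: 14.88
position: [0.4813, -0.3205, 0.0624]
tool_rot: [-3.141, 0.001, 0.107]
force: [0.2, -0.2, -0.7]
grip_width: 0.0478
finger_force: 32.0
```

Call:
apply_moves(
  linear=[
    [0, 0, 0],
    [0, 0, 0],
    [0, 0, 0],
    [0, 0, 0],
    [0, 0, 0],
  ],
  delta_rot=[
    [0, 0, 0],
    [0, 0, 0],
    [0, 0, 0],
    [0, 0, 0],
    [0, 0, 0],
  ],
  gripper=1,
)

```text
clock: 15.3
position: [0.4817, -0.3208, 0.0636]
tool_rot: [3.141, -0.0, 0.107]
force: [0.4, -0.5, 0.5]
grip_width: 0.0856
finger_force: 0.0
```

Call:
apply_moves(
  linear=[
    [0, 0, -0.25],
    [0, 0, -0.6],
    [0, 0, -0.9],
    [0, 0, -1],
    [0, 0, -1],
  ],
  delta_rot=[
    [0, 0, 0],
    [0, 0, 0],
    [0, 0, 0],
    [0, 0, 0],
    [0, 0, 0],
  ],
)

```text
clock: 15.72
position: [0.4828, -0.3215, 0.1663]
tool_rot: [3.139, -0.004, 0.106]
force: [-0.2, 0.4, -0.6]
grip_width: 0.0857
finger_force: 0.0
```

Call:
apply_moves(
  linear=[
    [0.1, -0.2, -0.27],
    [0.3, -0.6, -0.27],
    [0.51, -0.94, -0.27],
    [0.51, -0.94, -0.27],
    [0.51, -0.94, -0.27],
  ],
  delta_rot=[
    [0, 0, 0],
    [0, 0, 0],
    [0, 0, 0],
    [0, 0, 0],
    [0, 0, 0],
  ],
)

```text
clock: 16.13
position: [0.5231, -0.2191, 0.1895]
tool_rot: [-3.14, 0.0, 0.111]
force: [-1.1, -0.6, -1.5]
grip_width: 0.0856
finger_force: 0.0
```

Call:
apply_moves(
  linear=[
    [0.15, -0.3, 0],
    [0.33, -0.65, 0],
    [0.51, -0.94, 0],
    [0.51, -0.94, 0],
    [0.51, -0.94, 0],
  ],
  delta_rot=[
    [0, 0, 0],
    [0, 0, 0],
    [0, 0, 0],
    [0, 0, 0],
    [0, 0, 0],
  ],
)

```text
clock: 16.55
position: [0.5631, -0.122, 0.1894]
tool_rot: [-3.141, 0.001, 0.109]
force: [-0.2, -1.6, 0.0]
grip_width: 0.0855
finger_force: 0.0
```

Call:
apply_moves(
  linear=[
    [0.15, -0.3, 0],
    [0.33, -0.65, 0],
    [0.51, -0.95, 0],
    [0.51, -0.95, 0],
    [0.51, -0.95, 0],
  ],
  delta_rot=[
    [0, 0, 0],
    [0, 0, 0],
    [0, 0, 0],
    [0, 0, 0],
    [0, 0, 0],
  ],
)

```text
clock: 16.97
position: [0.6036, -0.0229, 0.1895]
tool_rot: [3.142, 0.001, 0.108]
force: [-0.6, -2.2, 0.1]
grip_width: 0.0852
finger_force: 0.0
```

Call:
apply_moves(
  linear=[
    [0.15, -0.3, 0],
    [0.33, -0.65, 0],
    [0.5, -0.94, 0],
    [0.5, -0.94, 0],
    [0.5, -0.94, 0],
  ],
  delta_rot=[
    [0, 0, 0],
    [0, 0, 0],
    [0, 0, 0],
    [0, 0, 0],
    [0, 0, 0],
  ],
)

```text
clock: 17.38
position: [0.6433, 0.075, 0.1894]
tool_rot: [3.141, 0.001, 0.107]
force: [0.4, -1.0, -0.8]
grip_width: 0.0855
finger_force: 0.0
```

```bash
python3 -c "
from h import *
st()
im,W=cloud('top')
for b in blobs(im,W,.094,.112): print(*b,AB(*b[2][:2]))
"
```

```text
t 17.38 AB [0.6476 0.0062] z 0.1894 rot [3.1411e+00 1.1000e-03 1.0680e-01] F [ 0.4 -1.  -0.8] w 0.0855 ff 0.0 q [-0.08  0.61 -0.2   1.57  0.14  0.98 -1.78]
[396. 201.] 131 [ 0.6014 -0.1595  0.0248] 0.0962 [ 0.581  -0.2225]
[390. 211.] 57 [ 0.5874 -0.1503  0.0179] 0.0964 [ 0.5681 -0.2119]
[475. 229.] 346 [ 0.5419 -0.3236  0.0252] 0.1027 [ 0.5044 -0.3794]
[475. 259.] 350 [ 0.4805 -0.3202  0.0254] 0.1026 [ 0.4437 -0.3695]
```

Call:
apply_moves(
  linear=[
    [0, 0, 0.2],
    [0, 0, 0.45],
    [0, 0, 0.7],
    [0, 0, 0.83],
    [0, 0, 0.83],
  ],
  delta_rot=[
    [0, 0, 0],
    [0, 0, 0],
    [0, 0, 0],
    [0, 0, 0],
    [0, 0, 0],
  ],
)

```text
clock: 17.85
position: [0.6417, 0.0731, 0.1046]
tool_rot: [3.14, 0.004, 0.104]
force: [0.2, 0.1, 0.7]
grip_width: 0.0853
finger_force: 0.0
```

Call:
apply_moves(
  linear=[
    [0, 0, 0],
    [0, 0, 0],
    [0, 0, 0],
    [0, 0, 0],
    [0, 0, 0],
  ],
  delta_rot=[
    [0, 0, 0],
    [0, 0, 0],
    [0, 0, 0],
    [0, 0, 0],
    [0, 0, 0],
  ],
  gripper=-1,
  force=25,
)

```text
clock: 18.27
position: [0.6442, 0.0756, 0.1089]
tool_rot: [3.141, -0.002, 0.107]
force: [0.6, -0.9, 8.1]
grip_width: 0.0499
finger_force: 25.0
```

Call:
apply_moves(
  linear=[
    [0, 0, -0.2],
    [0, 0, -0.4],
    [0, 0, -0.6],
    [0, 0, -0.8],
    [0, 0, -0.9],
  ],
  delta_rot=[
    [0, 0, 0],
    [0, 0, 0],
    [0, 0, 0],
    [0, 0, 0],
    [0, 0, 0],
  ],
)

```text
clock: 18.68
position: [0.6442, 0.0759, 0.2005]
tool_rot: [-3.141, -0.003, 0.107]
force: [-0.4, 0.2, -0.6]
grip_width: 0.0501
finger_force: 26.4
```

Call:
apply_moves(
  linear=[
    [-0.2, 0.3, 0],
    [-0.45, 0.62, 0],
    [-0.66, 0.92, 0],
    [-0.66, 0.92, 0],
    [-0.66, 0.92, 0],
  ],
  delta_rot=[
    [0, 0, 0],
    [0, 0, 0],
    [0, 0, 0],
    [0, 0, 0],
    [0, 0, 0],
  ],
)

```text
clock: 19.1
position: [0.5869, -0.025, 0.1978]
tool_rot: [3.141, -0.0, 0.103]
force: [0.5, 1.1, -1.3]
grip_width: 0.0497
finger_force: 26.4
```

Call:
apply_moves(
  linear=[
    [-0.2, 0.3, 0],
    [-0.45, 0.62, 0],
    [-0.66, 0.92, 0],
    [-0.66, 0.92, 0],
    [-0.66, 0.92, 0],
  ],
  delta_rot=[
    [0, 0, 0],
    [0, 0, 0],
    [0, 0, 0],
    [0, 0, 0],
    [0, 0, 0],
  ],
)

```text
clock: 19.52
position: [0.5314, -0.1224, 0.1975]
tool_rot: [3.141, -0.0, 0.104]
force: [1.2, 0.5, -1.8]
grip_width: 0.0493
finger_force: 26.4
```

Call:
apply_moves(
  linear=[
    [-0.2, 0.3, 0],
    [-0.45, 0.62, 0],
    [-0.66, 0.92, 0],
    [-0.66, 0.92, 0],
    [-0.66, 0.92, 0],
  ],
  delta_rot=[
    [0, 0, 0],
    [0, 0, 0],
    [0, 0, 0],
    [0, 0, 0],
    [0, 0, 0],
  ],
)

```text
clock: 19.93
position: [0.476, -0.2203, 0.1974]
tool_rot: [3.142, -0.0, 0.105]
force: [0.3, 0.9, -0.7]
grip_width: 0.05
finger_force: 26.5
```

Call:
apply_moves(
  linear=[
    [-0.2, 0.3, 0],
    [-0.45, 0.62, 0],
    [-0.65, 0.92, 0],
    [-0.65, 0.92, 0],
    [-0.65, 0.92, 0],
  ],
  delta_rot=[
    [0, 0, 0],
    [0, 0, 0],
    [0, 0, 0],
    [0, 0, 0],
    [0, 0, 0],
  ],
)

```text
clock: 20.35
position: [0.4216, -0.3183, 0.1972]
tool_rot: [-3.141, -0.0, 0.106]
force: [0.2, 0.9, -0.7]
grip_width: 0.0496
finger_force: 26.5
```

```bash
python3 -c "
from h import *
st()
"
```

```text
t 20.35 AB [ 0.3854 -0.3613] z 0.1972 rot [-3.1414e+00 -4.0000e-04  1.0600e-01] F [ 0.2  0.9 -0.7] w 0.0496 ff 26.5 q [ 0.65  0.41 -0.15  1.88  0.08  0.85 -1.  ]
```

Call:
apply_moves(
  linear=[
    [0, 0, 0.3],
    [0, 0, 0.6],
    [0, 0, 0.9],
    [0, 0, 1],
    [0, 0, 1],
  ],
  delta_rot=[
    [0, 0, 0],
    [0, 0, 0],
    [0, 0, 0],
    [0, 0, 0],
    [0, 0, 0],
  ],
)

```text
clock: 20.77
position: [0.4214, -0.3158, 0.0954]
tool_rot: [-3.138, 0.002, 0.11]
force: [0.2, 0.2, -0.9]
grip_width: 0.0496
finger_force: 26.5
```

Call:
apply_moves(
  linear=[
    [0, 0, 0.1],
    [0, 0, 0.2],
    [0, 0, 0.28],
    [0, 0, 0.34],
    [0, 0, 0.34],
  ],
  delta_rot=[
    [0, 0, 0],
    [0, 0, 0],
    [0, 0, 0],
    [0, 0, 0],
    [0, 0, 0],
  ],
)

```text
clock: 21.18
position: [0.4208, -0.3179, 0.0624]
tool_rot: [-3.141, 0.001, 0.107]
force: [0.2, -0.5, -1.4]
grip_width: 0.0496
finger_force: 26.5
```

Call:
apply_moves(
  linear=[
    [0, 0, 0],
    [0, 0, 0],
    [0, 0, 0],
    [0, 0, 0],
    [0, 0, 0],
  ],
  delta_rot=[
    [0, 0, 0],
    [0, 0, 0],
    [0, 0, 0],
    [0, 0, 0],
    [0, 0, 0],
  ],
  gripper=1,
)

```text
clock: 21.6
position: [0.4211, -0.3183, 0.0636]
tool_rot: [3.141, -0.0, 0.107]
force: [-0.2, 0.4, -0.2]
grip_width: 0.0855
finger_force: 0.0
```

Call:
apply_moves(
  linear=[
    [0, 0, -0.25],
    [0, 0, -0.6],
    [0, 0, -0.9],
    [0, 0, -1],
    [0, 0, -1],
  ],
  delta_rot=[
    [0, 0, 0],
    [0, 0, 0],
    [0, 0, 0],
    [0, 0, 0],
    [0, 0, 0],
  ],
)

```text
clock: 22.02
position: [0.4221, -0.319, 0.166]
tool_rot: [3.139, -0.003, 0.106]
force: [-0.1, -0.2, 0.0]
grip_width: 0.0852
finger_force: 0.0
```

Call:
apply_moves(
  linear=[
    [0.1, -0.2, -0.27],
    [0.2, -0.6, -0.27],
    [0.3, -0.95, -0.27],
    [0.3, -0.95, -0.27],
    [0.3, -0.95, -0.27],
  ],
  delta_rot=[
    [0, 0, 0],
    [0, 0, 0],
    [0, 0, 0],
    [0, 0, 0],
    [0, 0, 0],
  ],
)

```text
clock: 22.43
position: [0.4409, -0.2187, 0.1897]
tool_rot: [-3.141, 0.001, 0.11]
force: [0.4, -0.2, -0.2]
grip_width: 0.0856
finger_force: 0.0
```

Call:
apply_moves(
  linear=[
    [0.1, -0.3, 0],
    [0.2, -0.65, 0],
    [0.3, -0.95, 0],
    [0.3, -0.95, 0],
    [0.3, -0.95, 0],
  ],
  delta_rot=[
    [0, 0, 0],
    [0, 0, 0],
    [0, 0, 0],
    [0, 0, 0],
    [0, 0, 0],
  ],
)

```text
clock: 22.85
position: [0.4605, -0.1223, 0.1897]
tool_rot: [-3.141, 0.001, 0.108]
force: [-0.1, -0.1, 0.4]
grip_width: 0.0853
finger_force: 0.0
```

Call:
apply_moves(
  linear=[
    [0.1, -0.3, 0],
    [0.2, -0.65, 0],
    [0.3, -0.95, 0],
    [0.3, -0.95, 0],
    [0.3, -0.95, 0],
  ],
  delta_rot=[
    [0, 0, 0],
    [0, 0, 0],
    [0, 0, 0],
    [0, 0, 0],
    [0, 0, 0],
  ],
)

```text
clock: 23.27
position: [0.4803, -0.0253, 0.1897]
tool_rot: [3.142, 0.001, 0.108]
force: [-0.2, -1.0, 0.4]
grip_width: 0.0858
finger_force: 0.0
```

Call:
apply_moves(
  linear=[
    [0, -0.3, 0],
    [0, -0.65, 0],
    [0, -0.95, 0],
    [0, -0.95, 0],
    [0, -0.95, 0],
  ],
  delta_rot=[
    [0, 0, 0],
    [0, 0, 0],
    [0, 0, 0],
    [0, 0, 0],
    [0, 0, 0],
  ],
)

```text
clock: 23.68
position: [0.4701, 0.0686, 0.19]
tool_rot: [3.141, 0.001, 0.107]
force: [-0.2, -0.9, -0.8]
grip_width: 0.0851
finger_force: 0.0
```

```bash
cat >> h.py <<'E'
def look(bands=((.094,.112),(.046,.064))):
    st(); im,W=cloud('top')
    for lo,hi in bands:
        for b in blobs(im,W,lo,hi):
            if .02<b[2][2]<.035 and b[2][1]>-.45: print(*b,AB(*b[2][:2]))
    return im,W
E
python3 -c "
from h import *
look()
"
```

```text
t 23.68 AB [0.4747 0.0182] z 0.19 rot [3.1413e+00 5.0000e-04 1.0680e-01] F [-0.2 -0.9 -0.8] w 0.0851 ff 0.0 q [-0.05  0.35 -0.27  2.02  0.13  0.79 -1.86]
[394. 203.] 197 [ 0.6009 -0.1593  0.0249] 0.0958 [ 0.5806 -0.2223]
[476. 229.] 343 [ 0.5423 -0.324   0.0256] 0.1027 [ 0.5048 -0.3798]
[475. 259.] 347 [ 0.4807 -0.3205  0.0256] 0.1026 [ 0.4439 -0.3698]
[476. 288.] 354 [ 0.4198 -0.3179  0.0253] 0.103 [ 0.3836 -0.3607]
[430. 149.] 88 [ 0.7154 -0.2384  0.0295] 0.0543 [ 0.686  -0.3131]
[213. 147.] 51 [0.7368 0.2227 0.0257] 0.0555 [0.7563 0.1431]
[150. 181.] 505 [0.6736 0.3649 0.0314] 0.0552 [0.7086 0.2912]
[463. 235.] 45 [ 0.5401 -0.3188  0.0241] 0.0545 [ 0.5032 -0.3744]
[157. 243.] 513 [0.5393 0.3476 0.0309] 0.055 [0.5732 0.2883]
[202. 307.] 514 [0.3983 0.2526 0.0306] 0.0553 [0.4229 0.2088]
[146. 317.] 534 [0.3823 0.3726 0.0309] 0.0552 [0.4197 0.3299]
```

All three dry sleeves stand in the crate with tops at 0.103. The washed sleeve that was at (151,302) was knocked aside and now stands at (146,317), still upright. I'll take the washed sleeve at (202,307) first and put it on post 1.

Call:
apply_moves(
  linear=[
    [-0.1, -0.3, 0],
    [-0.2, -0.65, 0],
    [-0.26, -0.95, 0],
    [-0.26, -0.95, 0],
    [-0.26, -0.95, 0],
  ],
  delta_rot=[
    [0, 0, 0],
    [0, 0, 0],
    [0, 0, 0],
    [0, 0, 0],
    [0, 0, 0],
  ],
)

```text
clock: 24.15
position: [0.4343, 0.1602, 0.1901]
tool_rot: [3.141, 0.0, 0.107]
force: [0.3, -1.0, -0.1]
grip_width: 0.0853
finger_force: 0.0
```

Call:
apply_moves(
  linear=[
    [-0.1, -0.3, 0],
    [-0.2, -0.65, 0],
    [-0.26, -0.95, 0],
    [-0.26, -0.95, 0],
    [-0.26, -0.95, 0],
  ],
  delta_rot=[
    [0, 0, 0],
    [0, 0, 0],
    [0, 0, 0],
    [0, 0, 0],
    [0, 0, 0],
  ],
)

```text
clock: 24.57
position: [0.3988, 0.2518, 0.1901]
tool_rot: [3.141, 0.0, 0.106]
force: [0.2, -1.4, 0.2]
grip_width: 0.0853
finger_force: 0.0
```

Call:
apply_moves(
  linear=[
    [0, 0, 0.2],
    [0, 0, 0.5],
    [0, 0, 0.8],
    [0, 0, 0.9],
    [0, 0, 0.9],
  ],
  delta_rot=[
    [0, 0, 0],
    [0, 0, 0],
    [0, 0, 0],
    [0, 0, 0],
    [0, 0, 0],
  ],
)

```text
clock: 24.98
position: [0.398, 0.2501, 0.0985]
tool_rot: [3.139, 0.003, 0.104]
force: [-0.2, 0.1, 0.1]
grip_width: 0.0854
finger_force: 0.0
```

```bash
python3 -c "
from h import *
st()
"
```

```text
t 24.98 AB [0.4223 0.2063] z 0.0985 rot [3.1389 0.0034 0.1042] F [-0.2  0.1  0.1] w 0.0854 ff 0.0 q [-0.47  0.5  -0.29  2.1   0.25  0.58 -2.4 ]
```

Call:
apply_moves(
  linear=[
    [0, 0, 0.2],
    [0, 0, 0.45],
    [0, 0, 0.65],
    [0, 0, 0.78],
    [0, 0, 0.78],
  ],
  delta_rot=[
    [0, 0, 0],
    [0, 0, 0],
    [0, 0, 0],
    [0, 0, 0],
    [0, 0, 0],
  ],
)

```text
clock: 25.4
position: [0.3984, 0.2515, 0.0216]
tool_rot: [3.14, 0.001, 0.106]
force: [-1.1, -0.6, -0.4]
grip_width: 0.085
finger_force: 0.0
```

Call:
apply_moves(
  linear=[
    [0, 0, 0],
    [0, 0, 0],
    [0, 0, 0],
    [0, 0, 0],
    [0, 0, 0],
  ],
  delta_rot=[
    [0, 0, 0],
    [0, 0, 0],
    [0, 0, 0],
    [0, 0, 0],
    [0, 0, 0],
  ],
  gripper=-1,
  force=25,
)

```text
clock: 25.82
position: [0.3991, 0.2527, 0.024]
tool_rot: [-3.141, -0.002, 0.106]
force: [-0.3, -1.6, 10.6]
grip_width: 0.0587
finger_force: 24.7
```

```bash
python3 -c "
from h import *
st()
"
```

```text
t 25.82 AB [0.4237 0.2089] z 0.024 rot [-3.1408e+00 -2.2000e-03  1.0580e-01] F [-0.3 -1.6 10.6] w 0.0587 ff 24.7 q [-0.54  0.64 -0.2   2.13  0.31  0.4  -2.45]
```

Call:
apply_moves(
  linear=[
    [0, 0, -0.25],
    [0, 0, -0.5],
    [0, 0, -0.75],
    [0, 0, -1],
    [0, 0, -1],
  ],
  delta_rot=[
    [0, 0, 0],
    [0, 0, 0],
    [0, 0, 0],
    [0, 0, 0],
    [0, 0, 0],
  ],
)

```text
clock: 26.23
position: [0.4, 0.2536, 0.1274]
tool_rot: [-3.138, -0.006, 0.106]
force: [1.1, 1.4, 0.0]
grip_width: 0.0584
finger_force: 28.5
```

Call:
apply_moves(
  linear=[
    [0.15, 0.2, -0.2],
    [0.3, 0.4, -0.35],
    [0.45, 0.67, -0.35],
    [0.45, 0.67, -0.35],
    [0.45, 0.67, -0.35],
  ],
  delta_rot=[
    [0, 0, 0],
    [0, 0, 0],
    [0, 0, 0],
    [0, 0, 0],
    [0, 0, 0],
  ],
)

```text
clock: 26.65
position: [0.4509, 0.1892, 0.158]
tool_rot: [3.141, -0.001, 0.103]
force: [-0.2, 0.1, -1.1]
grip_width: 0.0586
finger_force: 28.5
```

Call:
apply_moves(
  linear=[
    [0.15, 0.2, 0],
    [0.3, 0.45, 0],
    [0.45, 0.67, 0],
    [0.45, 0.67, 0],
    [0.45, 0.67, 0],
  ],
  delta_rot=[
    [0, 0, 0],
    [0, 0, 0],
    [0, 0, 0],
    [0, 0, 0],
    [0, 0, 0],
  ],
)

```text
clock: 27.07
position: [0.5019, 0.1285, 0.1573]
tool_rot: [-3.142, 0.0, 0.105]
force: [-0.2, 1.2, -1.2]
grip_width: 0.059
finger_force: 28.5
```

Call:
apply_moves(
  linear=[
    [0.15, 0.2, 0],
    [0.3, 0.45, 0],
    [0.45, 0.68, 0],
    [0.45, 0.68, 0],
    [0.45, 0.68, 0],
  ],
  delta_rot=[
    [0, 0, 0],
    [0, 0, 0],
    [0, 0, 0],
    [0, 0, 0],
    [0, 0, 0],
  ],
)

```text
clock: 27.48
position: [0.5537, 0.0664, 0.1572]
tool_rot: [-3.141, 0.0, 0.106]
force: [-0.0, 1.0, -0.8]
grip_width: 0.0584
finger_force: 28.5
```

```bash
python3 -c "
from h import *
st()
"
```

```text
t 27.48 AB [0.5576 0.0072] z 0.1572 rot [-3.1413e+00  3.0000e-04  1.0620e-01] F [-0.   1.  -0.8] w 0.0584 ff 28.5 q [-0.03  0.52 -0.26  1.84  0.18  0.81 -1.85]
```

Call:
apply_moves(
  linear=[
    [0.01, 0, 0.08],
    [0.01, 0, 0.16],
    [0.01, 0, 0.24],
    [0.01, 0, 0.32],
    [0.01, 0, 0.4],
  ],
  delta_rot=[
    [0, 0, 0],
    [0, 0, 0],
    [0, 0, 0],
    [0, 0, 0],
    [0, 0, 0],
  ],
)

```text
clock: 27.9
position: [0.5544, 0.0668, 0.1162]
tool_rot: [-3.141, 0.001, 0.108]
force: [0.2, 0.3, -1.3]
grip_width: 0.0583
finger_force: 28.5
```

Call:
apply_moves(
  linear=[
    [0, 0, 0.08],
    [0, 0, 0.16],
    [0, 0, 0.24],
    [0, 0, 0.32],
    [0, 0, 0.38],
  ],
  delta_rot=[
    [0, 0, 0],
    [0, 0, 0],
    [0, 0, 0],
    [0, 0, 0],
    [0, 0, 0],
  ],
)

```text
clock: 28.32
position: [0.5547, 0.0662, 0.0784]
tool_rot: [3.142, 0.0, 0.107]
force: [-4.5, -0.8, 35.8]
grip_width: 0.0585
finger_force: 31.8
```

Call:
apply_moves(
  linear=[
    [0, 0, 0.01],
    [0, 0, 0.01],
    [0, 0, 0.01],
    [0, 0, 0.01],
    [0, 0, 0.01],
  ],
  delta_rot=[
    [0, 0, 0],
    [0, 0, 0],
    [0, 0, 0],
    [0, 0, 0],
    [0, 0, 0],
  ],
)

```text
clock: 28.73
position: [0.5548, 0.0663, 0.0782]
tool_rot: [-3.142, -0.0, 0.107]
force: [-0.3, -0.4, -0.0]
grip_width: 0.0583
finger_force: 27.9
```

```bash
python3 -c "
from h import *
st()
"
```

```text
t 28.73 AB [0.5587 0.0069] z 0.0782 rot [-3.1416 -0.      0.1067] F [-0.3 -0.4 -0. ] w 0.0583 ff 27.9 q [-0.06  0.63 -0.23  1.88  0.23  0.65 -1.89]
```

Call:
apply_moves(
  linear=[
    [0, 0, 0],
    [0, 0, 0],
    [0, 0, 0],
    [0, 0, 0],
    [0, 0, 0],
  ],
  delta_rot=[
    [0, 0, 0],
    [0, 0, 0],
    [0, 0, 0],
    [0, 0, 0],
    [0, 0, 0],
  ],
  gripper=0.9,
)

```text
clock: 29.15
position: [0.5549, 0.0663, 0.0783]
tool_rot: [-3.142, -0.0, 0.107]
force: [-0.6, 0.6, 0.8]
grip_width: 0.081
finger_force: 0.0
```

Call:
apply_moves(
  linear=[
    [0, 0, -0.2],
    [0, 0, -0.5],
    [0, 0, -0.8],
    [0, 0, -0.9],
    [0, 0, -0.9],
  ],
  delta_rot=[
    [0, 0, 0],
    [0, 0, 0],
    [0, 0, 0],
    [0, 0, 0],
    [0, 0, 0],
  ],
)

```text
clock: 29.57
position: [0.5561, 0.0664, 0.1709]
tool_rot: [-3.141, -0.004, 0.106]
force: [-0.9, -0.7, -1.1]
grip_width: 0.0811
finger_force: 0.0
```

Call:
apply_moves(
  linear=[
    [0.02, -0.3, 0],
    [0.04, -0.65, 0],
    [0.05, -0.94, 0],
    [0.05, -0.94, 0],
    [0.05, -0.94, 0],
  ],
  delta_rot=[
    [0, 0, 0],
    [0, 0, 0],
    [0, 0, 0],
    [0, 0, 0],
    [0, 0, 0],
  ],
  gripper=1,
)

```text
clock: 29.98
position: [0.549, 0.1619, 0.1673]
tool_rot: [-3.141, 0.001, 0.11]
force: [-0.7, 0.5, 0.3]
grip_width: 0.0851
finger_force: 0.0
```

```bash
python3 -c "
from h import *
look(((.1,.118),(.046,.064)))
"
```

```text
t 29.98 AB [0.5631 0.1026] z 0.1673 rot [-3.1413e+00  1.2000e-03  1.0970e-01] F [-0.7  0.5  0.3] w 0.0851 ff 0.0 q [-0.19  0.53 -0.28  1.79  0.18  0.85 -2.01]
[287. 229.] 532 [0.5541 0.065  0.0302] 0.1102 [0.5579 0.0057]
[476. 229.] 279 [ 0.5411 -0.3242  0.0253] 0.1031 [ 0.5036 -0.3799]
[475. 259.] 291 [ 0.4803 -0.3201  0.0251] 0.1033 [ 0.4436 -0.3693]
[476. 289.] 295 [ 0.4199 -0.3172  0.0251] 0.1034 [ 0.3838 -0.36  ]
[430. 150.] 82 [ 0.714  -0.2368  0.0299] 0.0557 [ 0.6848 -0.3114]
[213. 147.] 54 [0.7378 0.2237 0.0242] 0.0555 [0.7574 0.144 ]
[193. 154.] 81 [0.7258 0.2653 0.0266] 0.053 [0.7499 0.1866]
[147. 179.] 367 [0.6747 0.3654 0.0304] 0.055 [0.7097 0.2916]
[157. 243.] 503 [0.5395 0.3471 0.0308] 0.0551 [0.5733 0.2878]
[462. 264.] 42 [ 0.4785 -0.3139  0.0238] 0.0545 [ 0.4424 -0.363 ]
[146. 317.] 528 [0.3813 0.3727 0.0307] 0.0555 [0.4188 0.3301]
```

Call:
apply_moves(
  linear=[
    [0.02, -0.3, 0],
    [0.04, -0.65, 0],
    [0.05, -0.93, 0],
    [0.05, -0.93, 0],
    [0.05, -0.93, 0],
  ],
  delta_rot=[
    [0, 0, -0.04],
    [0, 0, -0.08],
    [0, 0, -0.125],
    [0, 0, -0.125],
    [0, 0, -0.125],
  ],
)

```text
clock: 30.45
position: [0.5446, 0.2534, 0.1675]
tool_rot: [-3.141, 0.001, 0.37]
force: [-0.5, -0.6, -0.7]
grip_width: 0.0854
finger_force: 0.0
```

```bash
cat >> h.py <<'E'
def to(x=None,y=None,z=None,ab=None):
    "shares along the present tool axes to a world point"
    s=st(); p=s["position"]
    if ab is not None: x,y=C*ab[0]-S*ab[1],S*ab[0]+C*ab[1]
    d=np.array([x,y,p[2] if z is None else z])-p
    print("shares",(Ro.from_euler("xyz",s["tool_rot"]).as_matrix().T@d*10).round(3))
E
python3 -c "
from h import *
to(.5395,.3473)
"
```

```text
t 30.45 AB [0.5685 0.1941] z 0.1675 rot [-3.1414e+00  9.0000e-04  3.6960e-01] F [-0.5 -0.6 -0.7] w 0.0854 ff 0.0 q [-0.3   0.57 -0.34  1.71  0.24  0.9  -1.94]
shares [ 0.291 -0.894 -0.   ]
```

Call:
apply_moves(
  linear=[
    [0.1, -0.3, 0],
    [0.2, -0.6, 0],
    [0.29, -0.89, 0],
    [0.29, -0.89, 0],
    [0.29, -0.89, 0],
  ],
  delta_rot=[
    [0, 0, 0],
    [0, 0, 0],
    [0, 0, 0],
    [0, 0, 0],
    [0, 0, 0],
  ],
)

```text
clock: 30.87
position: [0.5399, 0.3465, 0.1676]
tool_rot: [3.141, 0.001, 0.368]
force: [-0.6, -0.8, -0.2]
grip_width: 0.0851
finger_force: 0.0
```

Call:
apply_moves(
  linear=[
    [0, 0, 0.25],
    [0, 0, 0.5],
    [0, 0, 0.75],
    [0, 0, 0.9],
    [0, 0, 0.9],
  ],
  delta_rot=[
    [0, 0, 0],
    [0, 0, 0],
    [0, 0, 0],
    [0, 0, 0],
    [0, 0, 0],
  ],
)

```text
clock: 31.28
position: [0.5394, 0.343, 0.075]
tool_rot: [3.139, 0.005, 0.366]
force: [0.3, -0.9, -0.2]
grip_width: 0.0855
finger_force: 0.0
```

Call:
apply_moves(
  linear=[
    [0, 0, 0.15],
    [0, 0, 0.3],
    [0, 0, 0.45],
    [0, 0, 0.55],
    [0, 0, 0.55],
  ],
  delta_rot=[
    [0, 0, 0],
    [0, 0, 0],
    [0, 0, 0],
    [0, 0, 0],
    [0, 0, 0],
  ],
)

```text
clock: 31.7
position: [0.5395, 0.3454, 0.0216]
tool_rot: [3.141, 0.002, 0.368]
force: [-0.9, -0.3, 0.0]
grip_width: 0.0855
finger_force: 0.0
```

Call:
apply_moves(
  linear=[
    [0, 0, 0],
    [0, 0, 0],
    [0, 0, 0],
    [0, 0, 0],
    [0, 0, 0],
  ],
  delta_rot=[
    [0, 0, 0],
    [0, 0, 0],
    [0, 0, 0],
    [0, 0, 0],
    [0, 0, 0],
  ],
  gripper=-1,
  force=25,
)

```text
clock: 32.12
position: [0.5404, 0.347, 0.0244]
tool_rot: [-3.141, -0.001, 0.368]
force: [-1.4, -1.6, 7.5]
grip_width: 0.0588
finger_force: 27.3
```

```bash
python3 -c "
from h import *
to(.5395,.3473)
"
```

```text
t 32.12 AB [0.5742 0.2876] z 0.0244 rot [-3.1414e+00 -1.4000e-03  3.6840e-01] F [-1.4 -1.6  7.5] w 0.0588 ff 27.3 q [-0.48  0.82 -0.28  1.67  0.33  0.7  -2.13]
shares [-0.007 -0.006 -0.   ]
```

Call:
apply_moves(
  linear=[
    [0, 0, -0.25],
    [0, 0, -0.5],
    [0, 0, -0.75],
    [0, 0, -1],
    [0, 0, -1],
  ],
  delta_rot=[
    [0, 0, 0],
    [0, 0, 0],
    [0, 0, 0],
    [0, 0, 0],
    [0, 0, 0],
  ],
)

```text
clock: 32.53
position: [0.5417, 0.3481, 0.1287]
tool_rot: [-3.14, -0.007, 0.368]
force: [0.6, -0.0, -0.2]
grip_width: 0.0587
finger_force: 27.5
```

Call:
apply_moves(
  linear=[
    [0, 0, -0.15],
    [0, 0, -0.3],
    [0, 0, -0.38],
    [0, 0, -0.38],
    [0, 0, -0.38],
  ],
  delta_rot=[
    [0, 0, 0.04],
    [0, 0, 0.08],
    [0, 0, 0.125],
    [0, 0, 0.125],
    [0, 0, 0.125],
  ],
)

```text
clock: 32.95
position: [0.5399, 0.3469, 0.1615]
tool_rot: [-3.142, -0.001, 0.11]
force: [-0.3, 0.4, -0.4]
grip_width: 0.0586
finger_force: 27.5
```

Call:
apply_moves(
  linear=[
    [0.08, 0.3, 0],
    [0.16, 0.62, 0],
    [0.24, 0.92, 0],
    [0.24, 0.92, 0],
    [0.24, 0.92, 0],
  ],
  delta_rot=[
    [0, 0, 0],
    [0, 0, 0],
    [0, 0, 0],
    [0, 0, 0],
    [0, 0, 0],
  ],
)

```text
clock: 33.37
position: [0.574, 0.2555, 0.1604]
tool_rot: [3.141, 0.001, 0.107]
force: [-0.5, -0.2, -1.1]
grip_width: 0.059
finger_force: 27.4
```

Call:
apply_moves(
  linear=[
    [0.08, 0.3, 0],
    [0.16, 0.62, 0],
    [0.24, 0.92, 0],
    [0.24, 0.92, 0],
    [0.24, 0.92, 0],
  ],
  delta_rot=[
    [0, 0, 0],
    [0, 0, 0],
    [0, 0, 0],
    [0, 0, 0],
    [0, 0, 0],
  ],
)

```text
clock: 33.78
position: [0.6073, 0.1678, 0.1606]
tool_rot: [3.141, 0.001, 0.107]
force: [0.5, 0.7, 0.6]
grip_width: 0.0591
finger_force: 27.5
```

Call:
apply_moves(
  linear=[
    [0.08, 0.3, 0],
    [0.16, 0.62, 0],
    [0.24, 0.92, 0],
    [0.24, 0.92, 0],
    [0.24, 0.92, 0],
  ],
  delta_rot=[
    [0, 0, 0],
    [0, 0, 0],
    [0, 0, 0],
    [0, 0, 0],
    [0, 0, 0],
  ],
)

```text
clock: 34.2
position: [0.6408, 0.0798, 0.1607]
tool_rot: [-3.141, 0.001, 0.107]
force: [0.2, 0.8, 0.0]
grip_width: 0.0591
finger_force: 27.5
```

```bash
python3 -c "
from h import *
to(ab=(.6480,.0067),z=.0794)
"
```

```text
t 34.2 AB [0.6457 0.0112] z 0.1607 rot [-3.1414e+00  6.0000e-04  1.0700e-01] F [0.2 0.8 0. ] w 0.0591 ff 27.5 q [-0.05  0.64 -0.26  1.6   0.19  0.93 -1.83]
shares [0.024 0.045 0.813]
```

Call:
apply_moves(
  linear=[
    [0.02, 0.045, 0],
    [0.02, 0.045, 0.1],
    [0.02, 0.045, 0.2],
    [0.02, 0.045, 0.3],
    [0.02, 0.045, 0.4],
  ],
  delta_rot=[
    [0, 0, 0],
    [0, 0, 0],
    [0, 0, 0],
    [0, 0, 0],
    [0, 0, 0],
  ],
)

```text
clock: 34.62
position: [0.6427, 0.0764, 0.1197]
tool_rot: [-3.141, 0.001, 0.108]
force: [-0.5, 0.4, -0.4]
grip_width: 0.0588
finger_force: 27.5
```

Call:
apply_moves(
  linear=[
    [0, 0, 0.08],
    [0, 0, 0.16],
    [0, 0, 0.24],
    [0, 0, 0.32],
    [0, 0, 0.38],
  ],
  delta_rot=[
    [0, 0, 0],
    [0, 0, 0],
    [0, 0, 0],
    [0, 0, 0],
    [0, 0, 0],
  ],
)

```text
clock: 35.03
position: [0.6431, 0.0757, 0.0823]
tool_rot: [-3.142, 0.0, 0.107]
force: [-0.0, -0.5, -1.4]
grip_width: 0.0588
finger_force: 27.5
```

Call:
apply_moves(
  linear=[
    [0, 0, 0.01],
    [0, 0, 0.02],
    [0, 0, 0.02],
    [0, 0, 0.02],
    [0, 0, 0.02],
  ],
  delta_rot=[
    [0, 0, 0],
    [0, 0, 0],
    [0, 0, 0],
    [0, 0, 0],
    [0, 0, 0],
  ],
)

```text
clock: 35.45
position: [0.6435, 0.0757, 0.0817]
tool_rot: [-3.142, -0.001, 0.107]
force: [0.7, 0.1, -1.0]
grip_width: 0.0588
finger_force: 27.5
```

```bash
python3 -c "
from h import *
st()
"
```

```text
t 35.45 AB [0.6479 0.0069] z 0.0817 rot [-3.1416e+00 -6.0000e-04  1.0670e-01] F [ 0.7  0.1 -1. ] w 0.0588 ff 27.5 q [-0.05  0.74 -0.24  1.64  0.23  0.79 -1.85]
```

Call:
apply_moves(
  linear=[
    [0, 0, 0.01],
    [0, 0, 0.02],
    [0, 0, 0.02],
    [0, 0, 0.02],
    [0, 0, 0.02],
  ],
  delta_rot=[
    [0, 0, 0],
    [0, 0, 0],
    [0, 0, 0],
    [0, 0, 0],
    [0, 0, 0],
  ],
)

```text
clock: 35.87
position: [0.6434, 0.0757, 0.0795]
tool_rot: [-3.142, -0.0, 0.107]
force: [-1.3, 0.0, 3.9]
grip_width: 0.0586
finger_force: 27.8
```

Call:
apply_moves(
  linear=[
    [0, 0, 0],
    [0, 0, 0],
    [0, 0, 0],
    [0, 0, 0],
    [0, 0, 0],
  ],
  delta_rot=[
    [0, 0, 0],
    [0, 0, 0],
    [0, 0, 0],
    [0, 0, 0],
    [0, 0, 0],
  ],
  gripper=0.9,
)

```text
clock: 36.28
position: [0.6433, 0.0757, 0.0792]
tool_rot: [-3.142, 0.0, 0.107]
force: [0.2, -0.3, 0.1]
grip_width: 0.0812
finger_force: 0.0
```

Call:
apply_moves(
  linear=[
    [0, 0, -0.2],
    [0, 0, -0.5],
    [0, 0, -0.8],
    [0, 0, -0.9],
    [0, 0, -0.9],
  ],
  delta_rot=[
    [0, 0, 0],
    [0, 0, 0],
    [0, 0, 0],
    [0, 0, 0],
    [0, 0, 0],
  ],
)

```text
clock: 36.7
position: [0.6447, 0.0759, 0.1723]
tool_rot: [-3.141, -0.004, 0.106]
force: [0.5, -0.8, -0.4]
grip_width: 0.0812
finger_force: 0.0
```

Call:
apply_moves(
  linear=[
    [-0.2, -0.25, 0],
    [-0.4, -0.5, 0],
    [-0.57, -0.81, 0],
    [-0.57, -0.81, 0],
    [-0.57, -0.81, 0],
  ],
  delta_rot=[
    [0, 0, 0],
    [0, 0, 0],
    [0, 0, 0],
    [0, 0, 0],
    [0, 0, 0],
  ],
  gripper=1,
)

```text
clock: 37.12
position: [0.5768, 0.152, 0.1688]
tool_rot: [-3.141, 0.001, 0.11]
force: [0.7, -0.1, 0.4]
grip_width: 0.0857
finger_force: 0.0
```

Call:
apply_moves(
  linear=[
    [-0.2, -0.25, 0],
    [-0.4, -0.5, 0],
    [-0.57, -0.81, 0],
    [-0.57, -0.81, 0],
    [-0.57, -0.81, 0],
  ],
  delta_rot=[
    [0, 0, -0.05],
    [0, 0, -0.1],
    [0, 0, -0.15],
    [0, 0, -0.2],
    [0, 0, -0.25],
  ],
)

```text
clock: 37.53
position: [0.512, 0.2257, 0.1689]
tool_rot: [-3.141, 0.0, 0.638]
force: [0.3, -0.6, -0.1]
grip_width: 0.0851
finger_force: 0.0
```

```bash
python3 -c "
from h import *
look(((.1,.118),(.046,.064)))
to(.3815,.3727)
"
```

```text
t 37.53 AB [0.5331 0.17  ] z 0.1689 rot [-3.1412e+00  3.0000e-04  6.3780e-01] F [ 0.3 -0.6 -0.1] w 0.0851 ff 0.0 q [-0.21  0.52 -0.42  1.82  0.27  0.86 -1.7 ]
[281. 187.] 528 [0.6426 0.0741 0.0301] 0.1098 [0.6468 0.0054]
[287. 229.] 528 [0.5537 0.065  0.0302] 0.1098 [0.5575 0.0058]
[476. 229.] 287 [ 0.5422 -0.3237  0.025 ] 0.1034 [ 0.5047 -0.3795]
[476. 259.] 269 [ 0.4809 -0.3198  0.0252] 0.1032 [ 0.4442 -0.3691]
[476. 288.] 299 [ 0.4198 -0.3172  0.025 ] 0.1034 [ 0.3837 -0.36  ]
[430. 149.] 79 [ 0.7149 -0.2378  0.0295] 0.0549 [ 0.6856 -0.3124]
[214. 148.] 52 [0.7363 0.2232 0.0259] 0.0543 [0.7559 0.1437]
[146. 177.] 288 [0.6753 0.3657 0.0305] 0.0547 [0.7103 0.2918]
[463. 236.] 47 [ 0.5376 -0.3168  0.0233] 0.0554 [ 0.5009 -0.3722]
[462. 263.] 42 [ 0.4785 -0.3128  0.0235] 0.0533 [ 0.4425 -0.3619]
[146. 317.] 531 [0.3817 0.3724 0.0305] 0.055 [0.4191 0.3297]
t 37.58 AB [0.5337 0.1688] z 0.1687 rot [3.1415e+00 6.0000e-04 6.4410e-01] F [-0.5 -0.3  0.5] w 0.0858 ff 0.0 q [-0.21  0.52 -0.42  1.82  0.28  0.86 -1.69]
shares [-0.16  -1.973 -0.   ]
```

Call:
apply_moves(
  linear=[
    [-0.02, -0.3, 0],
    [-0.05, -0.65, 0],
    [-0.08, -0.98, 0],
    [-0.08, -0.98, 0],
    [-0.08, -0.98, 0],
  ],
  delta_rot=[
    [0, 0, 0],
    [0, 0, 0],
    [0, 0, 0],
    [0, 0, 0],
    [0, 0, 0],
  ],
)

```text
clock: 38.0
position: [0.448, 0.2997, 0.1689]
tool_rot: [-3.141, 0.0, 0.63]
force: [0.9, 0.2, -0.4]
grip_width: 0.0853
finger_force: 0.0
```

Call:
apply_moves(
  linear=[
    [-0.02, -0.3, 0],
    [-0.05, -0.65, 0],
    [-0.08, -0.98, 0],
    [-0.08, -0.98, 0],
    [-0.08, -0.98, 0],
  ],
  delta_rot=[
    [0, 0, 0],
    [0, 0, 0],
    [0, 0, 0],
    [0, 0, 0],
    [0, 0, 0],
  ],
)

```text
clock: 38.42
position: [0.3844, 0.3737, 0.169]
tool_rot: [3.142, 0.0, 0.63]
force: [0.2, -0.9, 1.1]
grip_width: 0.0858
finger_force: 0.0
```

Call:
apply_moves(
  linear=[
    [0, 0, 0.25],
    [0, 0, 0.5],
    [0, 0, 0.7],
    [0, 0, 0.7],
    [0, 0, 0.7],
  ],
  delta_rot=[
    [0, 0, 0],
    [0, 0, 0],
    [0, 0, 0],
    [0, 0, 0],
    [0, 0, 0],
  ],
)

```text
clock: 38.83
position: [0.3853, 0.3721, 0.0988]
tool_rot: [3.141, 0.002, 0.627]
force: [-0.7, 0.2, 0.2]
grip_width: 0.0852
finger_force: 0.0
```

```bash
python3 -c "
from h import *
to(.3816,.3726,z=.021)
"
```

```text
t 38.83 AB [0.4226 0.329 ] z 0.0988 rot [3.1408e+00 1.8000e-03 6.2750e-01] F [-0.7  0.2  0.2] w 0.0852 ff 0.0 q [-0.58  0.59 -0.4   1.93  0.35  0.69 -2.14]
shares [-0.025 -0.026  0.778]
```

Call:
apply_moves(
  linear=[
    [-0.03, -0.01, 0.2],
    [-0.03, -0.01, 0.4],
    [-0.03, -0.01, 0.6],
    [-0.03, -0.01, 0.77],
    [-0.03, -0.01, 0.77],
  ],
  delta_rot=[
    [0, 0, 0],
    [0, 0, 0],
    [0, 0, 0],
    [0, 0, 0],
    [0, 0, 0],
  ],
)

```text
clock: 39.25
position: [0.3816, 0.3715, 0.0211]
tool_rot: [3.141, 0.002, 0.629]
force: [-0.2, -0.8, -1.1]
grip_width: 0.0852
finger_force: 0.0
```

Call:
apply_moves(
  linear=[
    [0, 0, 0],
    [0, 0, 0],
    [0, 0, 0],
    [0, 0, 0],
    [0, 0, 0],
  ],
  delta_rot=[
    [0, 0, 0],
    [0, 0, 0],
    [0, 0, 0],
    [0, 0, 0],
    [0, 0, 0],
  ],
  gripper=-1,
  force=25,
)

```text
clock: 39.67
position: [0.3823, 0.373, 0.0242]
tool_rot: [3.142, -0.002, 0.629]
force: [-0.3, -1.7, 9.0]
grip_width: 0.0595
finger_force: 25.2
```

```bash
python3 -c "
from h import *
to(.3816,.3726)
"
```

```text
t 39.67 AB [0.4198 0.3303] z 0.0242 rot [ 3.1416e+00 -2.5000e-03  6.2940e-01] F [-0.3 -1.7  9. ] w 0.0595 ff 25.2 q [-0.64  0.71 -0.33  1.96  0.43  0.53 -2.22]
shares [-0.008 -0.001 -0.   ]
```

Call:
apply_moves(
  linear=[
    [0, 0, -0.25],
    [0, 0, -0.5],
    [0, 0, -0.75],
    [0, 0, -1],
    [0, 0, -1],
  ],
  delta_rot=[
    [0, 0, 0],
    [0, 0, 0],
    [0, 0, 0],
    [0, 0, 0],
    [0, 0, 0],
  ],
)

```text
clock: 40.08
position: [0.383, 0.3742, 0.1279]
tool_rot: [-3.141, -0.007, 0.63]
force: [0.8, 0.8, -0.7]
grip_width: 0.0594
finger_force: 27.9
```

Call:
apply_moves(
  linear=[
    [-0.05, 0.2, -0.2],
    [-0.1, 0.5, -0.45],
    [-0.18, 0.87, -0.45],
    [-0.18, 0.87, -0.45],
    [-0.18, 0.87, -0.45],
  ],
  delta_rot=[
    [0, 0, 0],
    [0, 0, 0],
    [0, 0, 0],
    [0, 0, 0],
    [0, 0, 0],
  ],
)

```text
clock: 40.5
position: [0.4194, 0.2898, 0.1685]
tool_rot: [3.141, -0.002, 0.626]
force: [0.1, 0.6, 0.6]
grip_width: 0.0595
finger_force: 27.9
```

Call:
apply_moves(
  linear=[
    [-0.05, 0.3, 0],
    [-0.12, 0.6, 0],
    [-0.18, 0.87, 0],
    [-0.18, 0.87, 0],
    [-0.18, 0.87, 0],
  ],
  delta_rot=[
    [0, 0, 0],
    [0, 0, 0],
    [0, 0, 0],
    [0, 0, 0],
    [0, 0, 0],
  ],
)

```text
clock: 40.92
position: [0.455, 0.2104, 0.1676]
tool_rot: [3.141, -0.0, 0.629]
force: [-0.1, 0.8, -0.1]
grip_width: 0.0599
finger_force: 27.9
```

Call:
apply_moves(
  linear=[
    [-0.05, 0.3, 0],
    [-0.12, 0.6, 0],
    [-0.18, 0.87, 0],
    [-0.18, 0.87, 0],
    [-0.18, 0.87, 0],
  ],
  delta_rot=[
    [0, 0, 0.05],
    [0, 0, 0.1],
    [0, 0, 0.15],
    [0, 0, 0.2],
    [0, 0, 0.25],
  ],
)

```text
clock: 41.33
position: [0.4917, 0.1301, 0.1675]
tool_rot: [-3.141, -0.0, 0.101]
force: [-0.9, 0.3, -1.4]
grip_width: 0.0595
finger_force: 27.9
```

```bash
python3 -c "
from h import *
to(ab=(.5583,-.0934))
"
```

```text
t 41.33 AB [0.5028 0.0771] z 0.1675 rot [-3.1412e+00 -3.0000e-04  1.0060e-01] F [-0.9  0.3 -1.4] w 0.0595 ff 27.9 q [-0.15  0.44 -0.3   1.95  0.18  0.77 -2.02]
shares [ 0.565  1.702 -0.   ]
```

Call:
apply_moves(
  linear=[
    [0.1, 0.3, 0],
    [0.2, 0.6, 0],
    [0.28, 0.85, 0],
    [0.28, 0.85, 0],
    [0.28, 0.85, 0],
  ],
  delta_rot=[
    [0, 0, 0],
    [0, 0, 0],
    [0, 0, 0],
    [0, 0, 0],
    [0, 0, 0],
  ],
)

```text
clock: 41.75
position: [0.5286, 0.0489, 0.1673]
tool_rot: [-3.141, -0.0, 0.106]
force: [-1.1, 0.5, -1.0]
grip_width: 0.0594
finger_force: 27.9
```

Call:
apply_moves(
  linear=[
    [0.1, 0.3, 0],
    [0.2, 0.6, 0],
    [0.28, 0.85, 0],
    [0.28, 0.85, 0],
    [0.28, 0.85, 0],
  ],
  delta_rot=[
    [0, 0, 0],
    [0, 0, 0],
    [0, 0, 0],
    [0, 0, 0],
    [0, 0, 0],
  ],
)

```text
clock: 42.17
position: [0.5654, -0.0321, 0.1672]
tool_rot: [-3.141, -0.0, 0.107]
force: [-0.5, 0.7, -2.2]
grip_width: 0.0596
finger_force: 27.9
```

```bash
python3 -c "
from h import *
to(ab=(.5583,-.0934),z=.0795)
"
```

```text
t 42.17 AB [ 0.5588 -0.0921] z 0.1672 rot [-3.1409 -0.      0.1068] F [-0.5  0.7 -2.2] w 0.0596 ff 27.9 q [ 0.14  0.52 -0.26  1.81  0.17  0.84 -1.67]
shares [-0.005  0.014  0.877]
```

Call:
apply_moves(
  linear=[
    [-0.01, 0.01, 0.05],
    [-0.01, 0.01, 0.15],
    [-0.01, 0.01, 0.25],
    [-0.01, 0.01, 0.35],
    [-0.01, 0.01, 0.45],
  ],
  delta_rot=[
    [0, 0, 0],
    [0, 0, 0],
    [0, 0, 0],
    [0, 0, 0],
    [0, 0, 0],
  ],
)

```text
clock: 42.58
position: [0.564, -0.0336, 0.1209]
tool_rot: [-3.141, 0.001, 0.108]
force: [0.4, 0.7, -1.3]
grip_width: 0.0593
finger_force: 27.9
```

Call:
apply_moves(
  linear=[
    [0, 0, 0.08],
    [0, 0, 0.16],
    [0, 0, 0.24],
    [0, 0, 0.32],
    [0, 0, 0.4],
  ],
  delta_rot=[
    [0, 0, 0],
    [0, 0, 0],
    [0, 0, 0],
    [0, 0, 0],
    [0, 0, 0],
  ],
)

```text
clock: 43.0
position: [0.5644, -0.0342, 0.0815]
tool_rot: [-3.142, -0.0, 0.107]
force: [0.6, -0.3, 0.2]
grip_width: 0.0592
finger_force: 27.9
```

Call:
apply_moves(
  linear=[
    [0, 0, 0.01],
    [0, 0, 0.02],
    [0, 0, 0.03],
    [0, 0, 0.03],
    [0, 0, 0.03],
  ],
  delta_rot=[
    [0, 0, 0],
    [0, 0, 0],
    [0, 0, 0],
    [0, 0, 0],
    [0, 0, 0],
  ],
)

```text
clock: 43.42
position: [0.5645, -0.0343, 0.0796]
tool_rot: [3.142, -0.001, 0.107]
force: [-0.9, 0.4, -0.1]
grip_width: 0.0593
finger_force: 27.9
```

```bash
python3 -c "
from h import *
st()
"
```

```text
t 43.42 AB [ 0.5577 -0.0941] z 0.0796 rot [ 3.1415e+00 -5.0000e-04  1.0660e-01] F [-0.9  0.4 -0.1] w 0.0593 ff 27.9 q [ 0.12  0.64 -0.23  1.87  0.22  0.66 -1.71]
```

Call:
apply_moves(
  linear=[
    [0, 0, 0],
    [0, 0, 0],
    [0, 0, 0],
    [0, 0, 0],
    [0, 0, 0],
  ],
  delta_rot=[
    [0, 0, 0],
    [0, 0, 0],
    [0, 0, 0],
    [0, 0, 0],
    [0, 0, 0],
  ],
  gripper=0.9,
)

```text
clock: 43.83
position: [0.5644, -0.0343, 0.0794]
tool_rot: [3.142, -0.0, 0.107]
force: [-0.6, -0.1, 0.3]
grip_width: 0.0813
finger_force: 0.0
```

Call:
apply_moves(
  linear=[
    [0, 0, -0.2],
    [0, 0, -0.5],
    [0, 0, -0.8],
    [0, 0, -1],
    [0, 0, -1],
  ],
  delta_rot=[
    [0, 0, 0],
    [0, 0, 0],
    [0, 0, 0],
    [0, 0, 0],
    [0, 0, 0],
  ],
)

```text
clock: 44.25
position: [0.5662, -0.0342, 0.1834]
tool_rot: [3.141, -0.006, 0.106]
force: [1.2, 0.7, 0.0]
grip_width: 0.0812
finger_force: 0.0
```

Call:
apply_moves(
  linear=[
    [-0.3, 0, 0],
    [-0.6, 0, 0],
    [-0.94, 0.01, 0],
    [-0.94, 0.01, 0],
    [-0.94, 0.01, 0],
  ],
  delta_rot=[
    [0, 0, 0],
    [0, 0, 0],
    [0, 0, 0],
    [0, 0, 0],
    [0, 0, 0],
  ],
  gripper=0.18,
)

```text
clock: 44.67
position: [0.47, -0.0457, 0.1794]
tool_rot: [3.141, 0.0, 0.106]
force: [0.8, -0.2, 0.2]
grip_width: 0.0507
finger_force: 0.0
```

```bash
python3 -c "
from h import *
im,W=look(((.1,.118),)); save(im,'top3')
im,W=cloud('scene'); save(im,'scene3')
for b in blobs(im,W,.074,.086): 
    if b[2][2]<.02: print(*b,AB(*b[2][:2]))
"
```

```text
t 44.67 AB [ 0.4624 -0.0954] z 0.1794 rot [3.1412e+00 2.0000e-04 1.0610e-01] F [ 0.8 -0.2  0.2] w 0.0507 ff 0.0 q [ 0.2   0.36 -0.28  2.03  0.15  0.76 -1.64]
[281. 187.] 527 [0.6426 0.0741 0.0302] 0.11 [0.6468 0.0054]
[333. 213.] 155 [ 0.5777 -0.0335  0.0253] 0.1101 [ 0.5709 -0.0947]
[287. 229.] 525 [0.5538 0.0648 0.03  ] 0.1099 [0.5576 0.0056]
[476. 229.] 287 [ 0.5417 -0.3244  0.0252] 0.1032 [ 0.5041 -0.3801]
[476. 258.] 276 [ 0.4807 -0.3198  0.0253] 0.1033 [ 0.444  -0.3691]
[476. 288.] 289 [ 0.4199 -0.3171  0.0251] 0.1034 [ 0.3838 -0.3599]
[353. 217.] 62 [ 0.472  -0.04    0.0154] 0.0808 [ 0.4651 -0.0899]
[283. 246.] 55 [ 0.6553 -0.0203  0.0105] 0.0801 [ 0.6494 -0.0898]
```

View pics/scene3.png

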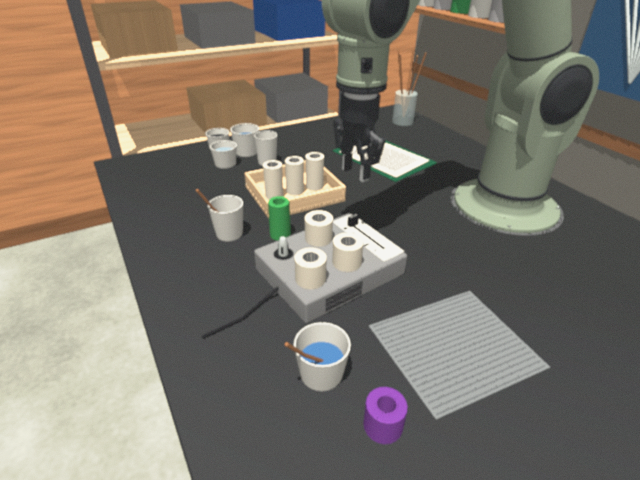

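All three dry sleeves stand in the crate, around (295,175). The three washed sleeves are down on posts 0, 1 and 3 with tops at 0.110, and the timer is still at off (353,217). Next I set the timer.

Call:
apply_moves(
  linear=[
    [0, -0.02, 0.3],
    [0, -0.02, 0.6],
    [0, -0.02, 0.9],
    [0, -0.02, 0.95],
    [0, -0.02, 0.95],
  ],
  delta_rot=[
    [0, 0, 0],
    [0, 0, 0],
    [0, 0, 0],
    [0, 0, 0],
    [0, 0, 0],
  ],
)

```text
clock: 45.18
position: [0.4704, -0.0428, 0.0829]
tool_rot: [-3.141, 0.003, 0.107]
force: [0.1, 0.5, 0.4]
grip_width: 0.0506
finger_force: 0.0
```

Call:
apply_moves(
  linear=[
    [0.01, 0, 0.05],
    [0.01, 0, 0.1],
    [0.01, 0, 0.16],
    [0.01, 0, 0.17],
    [0.01, 0, 0.17],
  ],
  delta_rot=[
    [0, 0, 0],
    [0, 0, 0],
    [0, 0, 0],
    [0, 0, 0],
    [0, 0, 0],
  ],
)

```text
clock: 45.6
position: [0.4718, -0.0432, 0.0674]
tool_rot: [3.142, -0.0, 0.107]
force: [0.2, 0.9, -0.2]
grip_width: 0.0505
finger_force: 0.0
```

Call:
apply_moves(
  linear=[
    [0, 0, 0],
    [0, 0, 0],
    [0, 0, 0],
    [0, 0, 0],
    [0, 0, 0],
  ],
  delta_rot=[
    [0, 0, 0],
    [0, 0, 0],
    [0, 0, 0],
    [0, 0, 0],
    [0, 0, 0],
  ],
  gripper=-1,
  force=30,
)

```text
clock: 46.02
position: [0.4719, -0.0424, 0.0677]
tool_rot: [-3.141, -0.001, 0.107]
force: [-3.1, 4.3, 8.4]
grip_width: 0.0113
finger_force: 32.0
```

```bash
python3 -c "
from h import *
to(ab=(.4635,-.018))
"
```

```text
t 46.02 AB [ 0.4647 -0.0923] z 0.0677 rot [-3.141e+00 -5.000e-04  1.074e-01] F [-3.1  4.3  8.4] w 0.0113 ff 32.0 q [ 0.14  0.56 -0.22  2.11  0.25  0.5  -1.73]
shares [-0.011 -0.743  0.   ]
```

Call:
apply_moves(
  linear=[
    [0, -0.15, 0],
    [0, -0.3, 0],
    [0, -0.45, 0],
    [0, -0.6, 0],
    [0, -0.75, 0],
  ],
  delta_rot=[
    [0, 0, 0],
    [0, 0, 0],
    [0, 0, 0],
    [0, 0, 0],
    [0, 0, 0],
  ],
)

```text
clock: 46.43
position: [0.4638, 0.0318, 0.0677]
tool_rot: [3.141, -0.0, 0.106]
force: [-0.6, -2.3, 8.0]
grip_width: 0.0111
finger_force: 32.0
```

Call:
apply_moves(
  linear=[
    [0, 0, 0],
    [0, 0, 0],
    [0, 0, 0],
    [0, 0, 0],
    [0, 0, 0],
  ],
  delta_rot=[
    [0, 0, 0],
    [0, 0, 0],
    [0, 0, 0],
    [0, 0, 0],
    [0, 0, 0],
  ],
)

```text
clock: 46.85
position: [0.4638, 0.0316, 0.0677]
tool_rot: [-3.142, -0.0, 0.107]
force: [-2.5, 1.4, 8.6]
grip_width: 0.0111
finger_force: 32.0
```

```bash
python3 -c "
from h import *
st()
"
```

```text
t 46.85 AB [ 0.4646 -0.0179] z 0.0677 rot [-3.1415e+00 -3.0000e-04  1.0690e-01] F [-2.5  1.4  8.6] w 0.0111 ff 32.0 q [-0.03  0.55 -0.21  2.13  0.24  0.48 -1.89]
```

Displaced 74.4 mm, with the tool at -0.0179. I release, retreat, and verify from above.

Call:
apply_moves(
  linear=[
    [0, 0, 0],
    [0, 0, 0],
    [0, 0, 0],
    [0, 0, 0],
    [0, 0, 0],
  ],
  delta_rot=[
    [0, 0, 0],
    [0, 0, 0],
    [0, 0, 0],
    [0, 0, 0],
    [0, 0, 0],
  ],
  gripper=0.3,
)

```text
clock: 47.27
position: [0.4638, 0.0314, 0.0673]
tool_rot: [-3.142, -0.0, 0.107]
force: [1.1, 0.6, 0.1]
grip_width: 0.0556
finger_force: 0.0
```

Call:
apply_moves(
  linear=[
    [0, 0, -0.2],
    [0, 0, -0.5],
    [0, 0, -0.8],
    [0, 0, -1],
    [0, 0, -1],
  ],
  delta_rot=[
    [0, 0, 0],
    [0, 0, 0],
    [0, 0, 0],
    [0, 0, 0],
    [0, 0, 0],
  ],
)

```text
clock: 47.68
position: [0.4654, 0.0316, 0.1709]
tool_rot: [3.142, -0.005, 0.106]
force: [0.5, -0.2, -0.4]
grip_width: 0.0556
finger_force: 0.0
```

Call:
apply_moves(
  linear=[
    [0, -0.3, -0.2],
    [0, -0.6, -0.4],
    [0, -0.9, -0.4],
    [0, -1, -0.4],
    [0, -1, -0.4],
  ],
  delta_rot=[
    [0, 0, 0],
    [0, 0, 0],
    [0, 0, 0],
    [0, 0, 0],
    [0, 0, 0],
  ],
)

```text
clock: 48.1
position: [0.4527, 0.1333, 0.2071]
tool_rot: [-3.141, -0.0, 0.11]
force: [-0.9, 0.7, -1.0]
grip_width: 0.0554
finger_force: 0.0
```

Call:
apply_moves(
  linear=[
    [0, -0.3, 0],
    [0, -0.6, 0],
    [0, -0.9, 0],
    [0, -1, 0],
    [0, -1, 0],
  ],
  delta_rot=[
    [0, 0, 0],
    [0, 0, 0],
    [0, 0, 0],
    [0, 0, 0],
    [0, 0, 0],
  ],
)

```text
clock: 48.52
position: [0.442, 0.2317, 0.2066]
tool_rot: [-3.141, 0.001, 0.109]
force: [-0.5, -0.1, 0.2]
grip_width: 0.0554
finger_force: 0.0
```

```bash
python3 -c "
from h import *
im,W=look(((.1,.118),))
for b in blobs(im,W,.073,.09,20): 
    if b[2][2]<.02: print(*b,AB(*b[2][:2]))
save(cv2.resize(im[150:310,250:420],None,fx=3.5,fy=3.5,interpolation=cv2.INTER_CUBIC),'crop4')
"
```

```text
t 48.52 AB [0.4641 0.1834] z 0.2066 rot [-3.1413e+00  1.0000e-03  1.0940e-01] F [-0.5 -0.1  0.2] w 0.0554 ff 0.0 q [-0.33  0.37 -0.35  1.94  0.16  0.86 -2.22]
[281. 187.] 526 [0.6427 0.0748 0.0308] 0.1098 [0.647  0.0061]
[335. 222.] 532 [ 0.5639 -0.0358  0.0301] 0.1102 [ 0.5569 -0.0955]
[287. 229.] 530 [0.5541 0.0651 0.0303] 0.11 [0.5579 0.0058]
[476. 229.] 284 [ 0.5417 -0.3239  0.025 ] 0.1031 [ 0.5042 -0.3796]
[476. 259.] 277 [ 0.4801 -0.3194  0.0256] 0.1033 [ 0.4434 -0.3686]
[476. 288.] 304 [ 0.4195 -0.3175  0.0252] 0.1031 [ 0.3834 -0.3603]
[328. 183.] 44 [ 0.6535 -0.0245  0.0108] 0.0857 [ 0.6472 -0.0938]
[281. 187.] 59 [0.6468 0.0765 0.0125] 0.0836 [0.6513 0.0073]
[335. 223.] 57 [ 0.5675 -0.0355  0.013 ] 0.0848 [ 0.5605 -0.0956]
[478. 227.] 26 [ 0.5443 -0.3285  0.0131] 0.0817 [ 0.5063 -0.3845]
[288. 231.] 27 [0.5536 0.0651 0.0106] 0.0861 [0.5574 0.0059]
[293. 242.] 22 [0.5327 0.0559 0.0189] 0.0797 [ 0.5356 -0.001 ]
[478. 258.] 25 [ 0.4812 -0.3238  0.0132] 0.0834 [ 0.4441 -0.3731]
[305. 273.] 70 [0.4622 0.03   0.0132] 0.0811 [ 0.4628 -0.0193]
[479. 288.] 25 [ 0.4209 -0.3237  0.0127] 0.0828 [ 0.3841 -0.3666]
```

View pics/crop4.png

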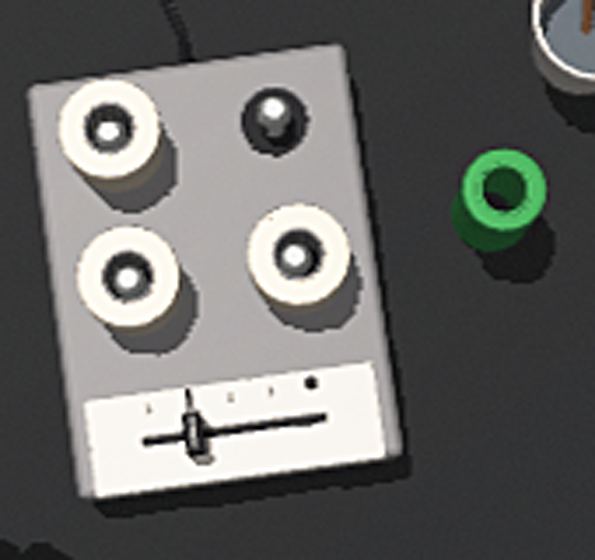

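The crop shows the grip at (195,433), in line with the long thick mark at (188,400): measured -0.0193 against -0.0186 expected. The washed sleeves are seated on their posts. Handing in.

```bash
python3 -c "
from h import *
print(workorder.job_done())
"
```

```text
the job is handed in; nothing more can be done
None
```

I handed the job in at about 49 s: the timer went to off first, the three dry sleeves stand upright in the crate, the three washed sleeves are down on posts 0, 1 and 3, and the timer is at the long mark (within about 1 mm); the hand-in call returned no verdict.

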